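# Plate the gingerbread slabs

### The job

Plate up the gingerbread: clear the wooden tongs off the platter and lay them lengthwise in the narrow stainless spoon rest, and stack all the slabs from the wooden tray flat in one neat pile at the centre of the white platter, lengthwise with it, with the almond slab, if there is one, on top. The slabs lie flush in their recesses and cannot be gripped until they are tipped up by pressing down the end over the finger well. Leave the other things on the counter where they stand.

Things in the scene. Friction and masses are not known exactly. Their poses are not given: they have to be found in the camera images.
- tray: dark wooden serving tray, fixed, 133 mm (x) by 363 mm (y), 44.5 mm high; origin: centre of its underside. Five like recesses, open on top, 113 mm long (x) by 63 mm wide (y), centred at x = 0, y = -142, -71, 0, 71, 142 mm, with 8 mm walls between. Slabs lie in them along x, tops 0.5 mm below the tray's top, so their edges cannot be gripped
- tray_ledge (a point): middle of the ledge's edge in the middle recess, 2 mm to +x of the tray's centre, 34 mm up; axes as the tray. In each recess a flat ledge carries the slab from here to the -x end (nearest the robot). A slab pressed down at the other end tips over this edge to a slope of 31 to 35 degrees, -x end up, 17 to 22 mm clear of the tray's top, and stays so when let go
- tray_well (a point): middle of the finger well's floor in the middle recess, 4 mm above the counter; axes as the tray. In each recess the half to +x (away from the robot) is such a well, 54 mm long (x) and 63 mm wide: press the slab here, some 18 mm from its +x end, down to the floor with a few N. Then grip the raised end across its 60 mm width, its plain upright sides; it stays put meanwhile
- slab_a: a gingerbread slab, rigid and dry, brown, 110 mm long (its x axis), 60 mm wide (its y axis), 10 mm thick, about 40 g, plain; origin: the middle of the slab, z across its thickness. Its ends and faces are alike and either face may be up. It may be absent in a given run (None)
- slab_b: a gingerbread slab, rigid and dry, brown, 110 mm long (its x axis), 60 mm wide (its y axis), 10 mm thick, about 40 g, plain; origin: the middle of the slab, z across its thickness. Its ends and faces are alike and either face may be up. It may be absent in a given run (None)
- slab_c: a gingerbread slab, rigid and dry, brown, 110 mm long (its x axis), 60 mm wide (its y axis), 10 mm thick, about 40 g, plain; origin: the middle of the slab, z across its thickness. Its ends and faces are alike and either face may be up. It may be absent in a given run (None)
- slab_d: a gingerbread slab, rigid and dry, brown, 110 mm long (its x axis), 60 mm wide (its y axis), 10 mm thick, about 40 g, plain; origin: the middle of the slab, z across its thickness. Its ends and faces are alike and either face may be up. It may be absent in a given run (None)
- slab_nut: the decorated gingerbread slab: as the plain ones (110 x 60 x 10 mm) but with four pale almonds set close round the middle of its top face, standing 3 mm proud, to be kept upwards; origin: the middle of the slab, z up out of the almond face. It may be absent (None)
- platter: white ceramic platter, oblong, 240 mm (its x axis) by 170 mm (its y axis), loose, 0.9 kg; flat floor 220 x 150 mm at height 8 mm, low rim to 11.5 mm; origin: centre of the underside
- platter_centre (a point): centre of the platter's flat floor, 8 mm above its underside; axes as the platter
- tongs: wooden serving tongs in one rigid piece lying on edge on the platter, 180 mm long (x), 18 mm high, 60 g: two arms spreading from a bridge at the -x end, 28 mm wide overall (y) at the middle and 43 mm at the open +x end; origin: at mid length on the underside, z up
- spoon_rest: stainless spoon rest, fixed, an oblong dish 215 mm (x) by 86 mm (y), floor at height 5 mm, rims 8 to 10 mm high, to the left of the platter; origin: centre of the underside
- cup: glass cup, 72 mm across, 95 mm high, a bystander; origin: centre of the underside
- pump: stainless pump dispenser, 68 mm across, 180 mm high, a bystander; origin: centre of the underside
- roll_guide: white plastic rolling guide with a clear hinged flap, 110 x 230 mm, 26 mm high, a bystander; origin: centre of the underside
- jar: small amber glass jar, 48 mm across, 65 mm high, beyond the spoon rest, a bystander; origin: centre of the underside

How it is judged:
By the outcome, as a careful person would: the job done as asked, in the order asked, and still so for the second after the job is handed in, with the robot touching nothing.
Of slab_a, slab_b, slab_c, slab_d, slab_nut only 3 to 5 are there at a start; the rules pass over those that are not, and their reading is None.
At some moment in a run one of tongs, slab_a, slab_b, slab_c, slab_d, slab_nut may be knocked a few centimetres aside while the robot is not near it.
Once in a run the grip may slacken for a moment while it holds something.
It also fails if it takes over 210 s, if anything falls off the work surface, if the arm or the gripper's body presses on something with over 40 N, if the wrist force passes 120 N, or if a joint passes its speed limit or range.

### The arm

A 6-joint arm with a two-finger parallel gripper is mounted at the origin on the work surface. World frame = base frame: x ahead of the robot, y to its left, z up, the work surface at z = 0. Lengths are in m, angles in degrees, forces in N, time in s.
With the tool pointing down it reaches from about 0.35 to 0.875 m from the base axis. Payload 4.2 kg.
Tool frame: the origin (TCP) lies between the finger pads; the fingertips stand 14 mm ahead of it and the grasp point (between the pads) lies 5 mm behind it; x points along the fingers, y is the direction in which the jaws open and shut, and the axes are right-handed (so a half turn about x gives the same grasp; the last joint's range is limited). The gripper opens to 87 mm and grips with 3 to 60 N. Pads are 19 mm wide; open, the fingers measure 117 mm over their backs; the gripper's body (75 mm by 190 mm) begins 51 mm behind the grasp point.
Start: joints at [90.333, 22.042, 0.453, 0, -68.411, -14.817], TCP at [0.156, 0.605, 0.237] pointing down, gripper open.
Joint ranges: [-179.83, 179.83], [-69.29, 118.12], [-61.27, 80.66], [-181.25, 117.63], [-171.15, -9.14], [-177.46, 177.46]. Speed limits (degrees/s): [159.86, 159.86, 180, 180, 180, 180].

### API

Orientations are given as a 3x3 rotation matrix whose columns are the frame's x, y, z axes.
In Python, from station import r, imaging, job gives the robot as it stands. The module is installed in compiled form; this text tells all that it offers.
- The arm moves only by the tool apply_moves, never from a script. Its arguments are lists of equal length, an entry for each row: "xyz": the shift along the tool's x, y, z in m, a list of three; "twist": the turn about the tool's x in degrees; "claw": the opening, from 0 (shut) to 1 (fully open). A call has 1 to 12 rows; each row shifts and turns the pose as measured when the row begins, along the tool's axes as they then stand; what a row does not reach is not made up. A row lasts 1/10 s, in which the tool goes at most 50 mm and 8.59 degrees, less where a joint would pass 70% of its speed; a pose out of reach is approached as far as the arm can. A call is refused whole if a number of a shift passes 0.05 or a number of a turn 8.59, either way. A call with a gripper value outside its range is refused whole. The fingers move at their own pace and stop on an object; the grip force is fixed at half the most. Time passes only in rows, so rows that do not move let the fingers close. It gives the time, the measured TCP pose, the force and the opening at its end, in the units of the state.
- r.sense(): the state, without advancing time (a new reading comes with each control period).
- imaging.capture(name): name is "side" or "top"; returns a dict with "pixels" (420x560x3 uint8, red, green, blue), "mtx" (3x3 intrinsics, pixels), "view" (4x4, takes a point from world to camera coordinates). Camera axes: x right, y down, z forward; pixel columns grow to the right and rows downward; lengths in m; the calibration is good to about 2 mm. A picture is of the moment at which its call begins. There is no depth.
- job.finish_job(): hands the job in, once; it reports no verdict.
Trained networks look in a picture, given as the dict that the camera call returned (one of the last four; its "shot" number tells which), for a name from the list of things; names that differ only in an ending like _2 or _b are one class to them, and where a whole thing is asked for, a point or a joint stands for the part that bears it (a point fixed in the world has none). Each returns a list of dicts, best first, with "p" (0 to 1); they miss things now and then, are a little off and sometimes report something else, mostly with a low value. They report only what shows in the picture. A call takes as long as a camera call.
- imaging.regions_of(query, picture): "mask" (420x560 bool, what is visible of it) and "centre" ([column, row] in pixels, amid what is visible of it).
The state is a dict: "time_s": time; "joints": joint angles; "joint_velocities": joint speeds; "effort": joint torques, N m; "tcp_pos": TCP position; "ee_rot": TCP orientation; "wrist_force": force on the tool from outside, world axes, zero at the start; "moment": the same for the moment, N m; "gripper_width": opening from 0.0 (shut) to 1.0 (fully open).
Only numpy, scipy, OpenCV 4.12 (cv2) and the standard library are available. Lean on these libraries where they do the work, as an engineer would, in place of code of your own. Each camera call takes 0.05 s, during which the arm holds its last target.

## Working session

There is one attempt and no reset: what is moved stays moved. The work goes in short steps, Python scripts to look and compute and a tool call to move; the robot and the scene stay as the last step left them, time stands still between calls to the robot, and variables do not carry over. Pictures are saved under pics/ and viewed, and the job is handed in when it is done.

Besides the shell and the picture viewer there is one more tool, called after "Request:" in YAML: its name, and indented under it one key for each argument. apply_moves: Moves the arm, as the interface text tells. Its arguments: {"type":"object","properties":{"xyz":{"type":"array","items":{"type":"array","items":{"type":"number"}}},"twist":{"type":"array","items":{"type":"number"}},"claw":{"type":"array","items":{"type":"number"}}},"required":["xyz","twist","claw"]}

```bash
mkdir -p pics; ls; python3 - <<'E'
from station import r, imaging, job
import cv2,numpy as np
s=r.sense()
for k in s: print(k,np.round(s[k],3).tolist())
for n in("top","side"):
    c=imaging.capture(n); cv2.imwrite(f"pics/{n}0.png",c["pixels"][:,:,::-1]); print(n,c["mtx"].tolist(),np.round(c["view"],4).tolist(),c.keys())
E
```

```text
pics
time_s 0.0
joints [90.332, 22.092, 0.379, -0.028, -68.411, -14.817]
joint_velocities [-0.03, -0.089, 0.091, 0.01, 0.027, -0.069]
effort [-0.0, -39.067, 18.74, 4.22, 0.011, -0.0]
tcp_pos [0.156, 0.605, 0.235]
ee_rot [[-0.0, -0.25, -0.968], [-0.002, -0.968, 0.25], [-1.0, 0.002, -0.0]]
wrist_force [-0.615, -0.194, -0.533]
moment [0.062, 0.017, -0.053]
gripper_width 1.006
top [[387.5865143489804, 0.0, 279.96636478419936], [0.0, 387.5865143489804, 204.6643412141553], [0.0, 0.0, 1.0]] [[0.0032, -0.9999, 0.0103, 0.02], [-0.9826, -0.0051, -0.1856, 0.6184], [0.1857, -0.0095, -0.9826, 0.9831], [0.0, 0.0, 0.0, 1.0]] dict_keys(['pixels', 'mtx', 'view', 'shot'])
side [[403.57949248655603, 0.0, 283.78066343301856], [0.0, 403.57949248655603, 204.9485522919545], [0.0, 0.0, 1.0]] [[0.9826, -0.1843, -0.0221, -0.5895], [-0.1264, -0.5771, -0.8068, 0.1258], [0.136, 0.7956, -0.5904, 1.0163], [0.0, 0.0, 0.0, 1.0]] dict_keys(['pixels', 'mtx', 'view', 'shot'])
```

View pics/top0.png

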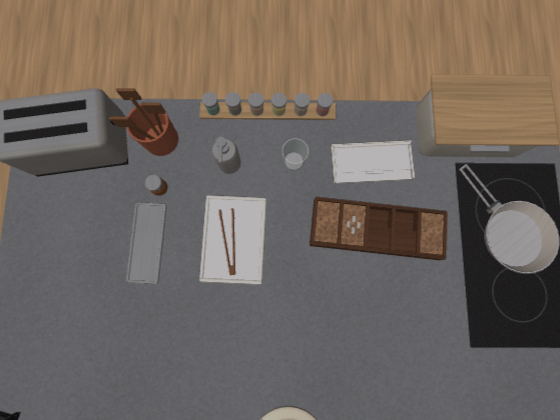

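View pics/side0.png

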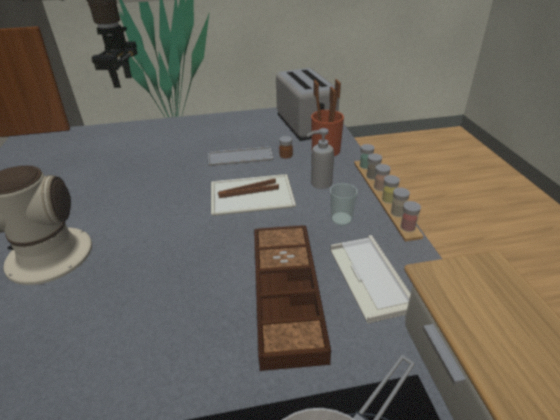

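```bash
cat > h.py <<'E'
from station import r, imaging, job
import cv2,numpy as np
def p2w(c,uv,z):
    uv=np.atleast_2d(np.asarray(uv,float)); R=c["view"][:3,:3]; t=c["view"][:3,3]
    d=np.c_[uv,np.ones(len(uv))]@np.linalg.inv(c["mtx"]).T@R; o=-R.T@t
    return o+d*((z-o[2])/d[:,2])[:,None]
def w2p(c,P):
    P=np.atleast_2d(P); q=(P@c["view"][:3,:3].T+c["view"][:3,3])@c["mtx"].T; return q[:,:2]/q[:,2:]
def rect(c,mask,z):
    n,l,st,_=cv2.connectedComponentsWithStats(mask.astype(np.uint8)); k=1+np.argmax(st[1:,4])
    cn=max(cv2.findContours((l==k).astype(np.uint8),cv2.RETR_EXTERNAL,cv2.CHAIN_APPROX_NONE)[0],key=len)[:,0,:]
    w=p2w(c,cn,z)[:,:2]*1000
    (cx,cy),(a,b),an=cv2.minAreaRect(w.astype(np.float32))
    if a<b:a,b,an=b,a,an+90
    an=(an+90)%180-90
    return np.round([cx,cy,a,b,an],1).tolist()
def shot(n,name,crop=None,s=1):
    c=imaging.capture(n); im=c["pixels"][:,:,::-1].copy()
    if crop: x0,y0,x1,y1=crop; im=im[y0:y1,x0:x1]
    im=cv2.resize(im,None,fx=s,fy=s,interpolation=cv2.INTER_CUBIC); cv2.imwrite(f"pics/{name}.png",im); return c
def st():
    s=r.sense(); R=np.array(s["ee_rot"]); print("t",round(s["time_s"],2),"tcp",np.round(s["tcp_pos"],4),"yaw(toolz)",round(float(np.degrees(np.arctan2(R[1,2],R[0,2]))),2),"F",np.round(s["wrist_force"],1),"g",round(s["gripper_width"],3),"j",np.round(s["joints"],0)); return s
E
python3 - <<'E'
from h import *
Z=dict(tray=.0445,platter=.0115,tongs=.018+.008,spoon_rest=.009,slab_a=.044,slab_nut=.044,cup=0,pump=0,jar=0,roll_guide=.026)
for n in("top","side"):
    c=imaging.capture(n)
    for k,z in Z.items():
        for g in imaging.regions_of(k,c)[:5]:
            print(n,k,round(g["p"],2),np.round(g["centre"]),g["mask"].sum(),rect(c,g["mask"],z))
E
python3 -c "
from h import *
shot('top','t1',(120,130,280,310),4);shot('top','t2',(290,180,460,270),4)"
```

```text
top tray 0.9 [390. 228.] 3945 [558.9, -242.8, 365.9, 136.4, 84.0]
top platter 0.91 [230. 239.] 5316 [532.4, 152.8, 244.8, 172.2, -2.9]
top tongs 0.76 [233. 253.] 319 [500.2, 159.6, 133.0, 26.7, 9.8]
top spoon_rest 0.62 [148. 241.] 2593 [520.6, 391.2, 222.3, 91.7, -2.9]
top spoon_rest 0.37 [387. 226.] 4428 [564.7, -252.1, 382.3, 148.1, 84.2]
top slab_a 0.75 [389. 229.] 3811 [558.8, -243.1, 366.2, 136.0, 83.9]
top slab_a 0.64 [429. 236.] 849 [545.0, -385.6, 108.7, 58.5, -5.8]
top slab_a 0.57 [327. 221.] 897 [575.4, -103.2, 110.3, 60.2, -6.1]
top slab_nut 0.68 [350. 227.] 899 [568.3, -173.8, 109.6, 61.3, -5.9]
top slab_nut 0.24 [387. 228.] 4098 [560.2, -241.9, 369.0, 139.3, 84.3]
top cup 0.9 [296. 150.] 698 [779.9, -20.0, 103.3, 73.0, 0.1]
top pump 0.83 [225. 153.] 765 [776.6, 180.4, 113.9, 74.0, 28.0]
top jar 0.71 [157. 183.] 364 [686.1, 377.6, 67.4, 51.7, 46.2]
top roll_guide 0.74 [373. 164.] 3065 [751.7, -236.4, 229.5, 114.3, -86.6]
side tray 0.75 [289. 302.] 6178 [557.6, -257.8, 393.6, 136.3, 84.1]
side platter 0.6 [250. 198.] 2142 [530.2, 151.2, 238.3, 184.3, -2.3]
side platter 0.1
[... 237 characters left out ...]
, 109.5, 61.2, -5.2]
side slab_a 0.73 [282. 236.] 724 [573.3, -102.4, 111.3, 60.2, -5.8]
side slab_a 0.52 [289. 298.] 6104 [557.9, -257.3, 394.2, 136.8, 84.2]
side slab_nut 0.73 [284. 256.] 851 [566.4, -173.5, 109.5, 60.4, -5.8]
side cup 0.7 [342. 202.] 948 [787.8, 59.8, 204.5, 78.4, 74.1]
side pump 0.85 [319. 161.] 1124 [797.2, 347.5, 418.9, 89.4, 78.4]
side pump 0.6 [370. 280.] 4120 [761.0, -225.5, 255.9, 124.5, -86.6]
side jar 0.69 [288. 302.] 5599 [564.7, -218.7, 414.5, 141.9, 84.1]
side jar 0.53 [284. 147.] 272 [691.5, 435.1, 161.0, 46.9, 79.8]
side roll_guide 0.77 [371. 278.] 4091 [750.3, -248.7, 246.3, 121.3, -86.8]
side roll_guide 0.45 [252. 191.] 591 [521.4, 152.7, 177.1, 63.8, 7.5]
```

View pics/t1.png

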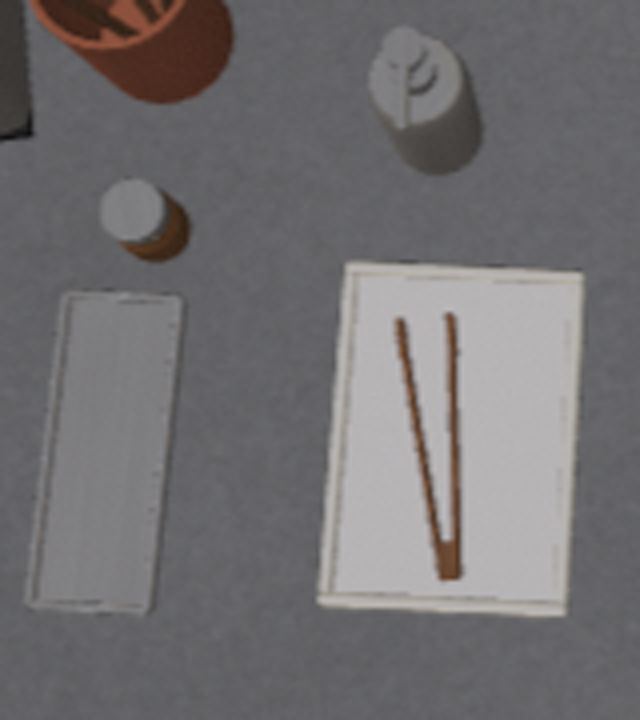

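View pics/t2.png

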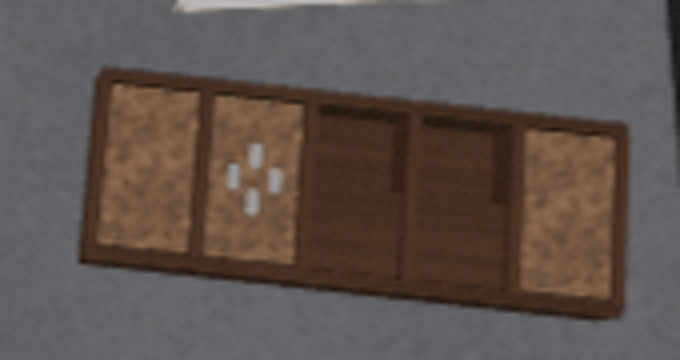

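```bash
python3 - <<'E'
from h import *
s=st()
c=imaging.capture("top")
pts=np.array([[450,578],[401,319],[451,314]])/4+[120,130]
print(np.round(p2w(c,pts,.026)*1000,1))
# dark mask tongs
im=c["pixels"].astype(int); m=np.zeros(im.shape[:2],bool); m[200:285,205:262]=1
m&=(im[...,0]-im[...,2]>30); print(m.sum(),rect(c,m,.026))
c2=imaging.capture("side"); g=imaging.regions_of("tongs",c2)[0]; 
print(rect(c2,g["mask"],.017)); shot("side","s1",(200,140,310,220),6)
E
```

```text
t 1.3 tcp [0.1563 0.6051 0.2366] yaw(toolz) 165.51 F [-0.8 -1.   0.1] g 0.998 j [ 90.  22.   0.  -0. -68. -15.]
[[433.6 148.6  26. ]
 [609.2 186.9  26. ]
 [612.9 152.6  26. ]]
232 [523.8, 166.8, 179.5, 38.7, 2.9]Traceback (most recent call last):
  File "<stdin>", line 9, in <module>
IndexError: list index out of range
```

```bash
cat >> h.py <<'E'
def plan(x,y,z,yaw,n=12,vmax=.045,amax=8,claw=1.0):
    """x,y in m, z = TCP height; prints rows"""
    s=r.sense(); p=np.array(s["tcp_pos"]); R=np.array(s["ee_rot"]); psi=np.degrees(np.arctan2(R[1,2],R[0,2]))
    d=np.array([x,y,z])-p; dy=(yaw-psi+180)%360-180
    n=max(int(np.ceil(np.linalg.norm(d)/vmax)),int(np.ceil(abs(dy)/amax)),1)
    rows=[]
    for i in range(n):
        a=np.radians(psi+dy*i/n); dd=d/n
        rows.append([round(float(-dd[2]),4),round(float(-np.sin(a)*dd[0]+np.cos(a)*dd[1]),4),round(float(np.cos(a)*dd[0]+np.sin(a)*dd[1]),4)])
    print("n",n,"xyz",rows,"twist",round(-dy/n,2),"each")
E
python3 - <<'E'
from h import *
st(); plan(.522,.159,.20,186.8)
E
```

```text
t 1.45 tcp [0.1563 0.6051 0.2365] yaw(toolz) 165.52 F [0.1 0.6 0.8] g 1.003 j [ 90.  22.   0.  -0. -68. -15.]
n 13 xyz [[0.0028, 0.0262, -0.0358], [0.0028, 0.0272, -0.0351], [0.0028, 0.0282, -0.0343], [0.0028, 0.0292, -0.0334], [0.0028, 0.0301, -0.0326], [0.0028, 0.031, -0.0317], [0.0028, 0.0319, -0.0308], [0.0028, 0.0328, -0.0299], [0.0028, 0.0336, -0.029], [0.0028, 0.0344, -0.028], [0.0028, 0.0352, -0.027], [0.0028, 0.036, -0.026], [0.0028, 0.0367, -0.0249]] twist -1.64 each
```

Request:
apply_moves:
  xyz:
    - [0.003, 0.026, -0.036]
    - [0.003, 0.027, -0.035]
    - [0.003, 0.028, -0.034]
    - [0.003, 0.029, -0.033]
    - [0.003, 0.03, -0.033]
    - [0.003, 0.031, -0.032]
    - [0.003, 0.032, -0.031]
    - [0.003, 0.033, -0.03]
    - [0.003, 0.034, -0.029]
    - [0.003, 0.034, -0.028]
    - [0.003, 0.035, -0.027]
    - [0.003, 0.036, -0.026]
  twist: [-1.6, -1.6, -1.6, -1.6, -1.6, -1.6, -1.6, -1.6, -1.6, -1.6, -1.6, -1.6]
  claw: [0.7, 0.7, 0.7, 0.7, 0.7, 0.7, 0.7, 0.7, 0.7, 0.7, 0.7, 0.7]

```text
time_s: 2.65
tcp_pos: [0.5065, 0.1865, 0.2007]
ee_rot: [[0.006, 0.109, -0.994], [0.007, -0.994, -0.109], [-1.0, -0.006, -0.006]]
wrist_force: [0.2, 0.1, -0.2]
gripper_width: 0.699
```

```bash
python3 - <<'E'
from h import *
st(); plan(.522,.159,.06,186.8)
E
```

```text
t 2.65 tcp [0.5065 0.1865 0.2007] yaw(toolz) -173.75 F [ 0.2  0.1 -0.2] g 0.699 j [ 37.  15. -15.  -0. -59.  59.]
n 4 xyz [[0.0352, 0.0073, -0.0031], [0.0352, 0.0073, -0.0031], [0.0352, 0.0073, -0.0031], [0.0352, 0.0073, -0.003]] twist -0.14 each
```

Request:
apply_moves:
  xyz:
    - [0, 0.015, -0.006]
    - [0.03, 0.014, -0.006]
    - [0.036, 0, 0]
    - [0.036, 0, 0]
    - [0.036, 0, 0]
  twist: [-0.5, 0, 0, 0, 0]
  claw: [0.7, 0.7, 0.7, 0.7, 0.7]

```text
time_s: 3.15
tcp_pos: [0.5327, 0.1557, 0.0652]
ee_rot: [[0.023, 0.109, -0.994], [0.015, -0.994, -0.109], [-1.0, -0.012, -0.024]]
wrist_force: [0.6, -0.6, -0.1]
gripper_width: 0.701
```

```bash
python3 - <<'E'
from h import *
st(); plan(.522,.159,.024,186.8)
shot("side","s2",(170,100,330,220),5)
E
```

```text
t 3.15 tcp [0.5327 0.1557 0.0652] yaw(toolz) -173.74 F [ 0.6 -0.6 -0.1] g 0.701 j [ 33.  25. -23.  -0. -40.  63.]
n 1 xyz [[0.0412, -0.0045, 0.0103]] twist -0.54 each
```

View pics/s2.png

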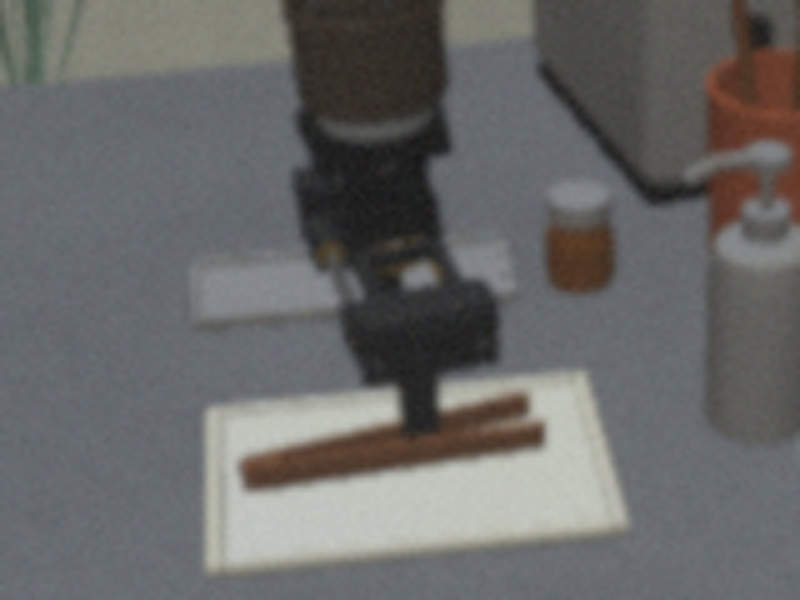

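Request:
apply_moves:
  xyz:
    - [0, 0, 0]
  twist: [0]
  claw: [0.7]

```text
time_s: 3.3
tcp_pos: [0.5282, 0.1533, 0.0579]
ee_rot: [[0.009, 0.108, -0.994], [0.007, -0.994, -0.108], [-1.0, -0.006, -0.009]]
wrist_force: [0.9, -0.1, 0.5]
gripper_width: 0.703
```

```bash
python3 - <<'E'
from h import *
s=st(); plan(.522,.159,.024,186.8,vmax=.015); print(np.round(s["ee_rot"],4))
E
```

```text
t 3.3 tcp [0.5282 0.1533 0.0579] yaw(toolz) -173.82 F [ 0.9 -0.1  0.5] g 0.703 j [ 33.  26. -23.  -0. -40.  63.]
n 3 xyz [[0.0113, -0.0021, 0.0018], [0.0113, -0.0021, 0.0018], [0.0113, -0.0021, 0.0018]] twist -0.21 each
[[ 0.0086  0.1077 -0.9941]
 [ 0.0073 -0.9942 -0.1076]
 [-0.9999 -0.0063 -0.0093]]
```

Request:
apply_moves:
  xyz:
    - [0.011, -0.003, 0.003]
    - [0.011, -0.002, 0.002]
    - [0.009, -0.001, 0.001]
    - [0, 0, 0]
  twist: [-0.3, -0.2, 0, 0]
  claw: [0.7, 0.7, 0.7, 0.7]

```text
time_s: 3.7
tcp_pos: [0.5239, 0.1613, 0.029]
ee_rot: [[0.016, 0.119, -0.993], [0.011, -0.993, -0.119], [-1.0, -0.009, -0.017]]
wrist_force: [-0.2, -1.0, -0.3]
gripper_width: 0.698
```

```bash
python3 - <<'E'
from h import *
s=st(); plan(.522,.159,.024,186.8,vmax=.015); print(np.round(s["ee_rot"],4))
E
```

```text
t 3.7 tcp [0.5239 0.1613 0.029 ] yaw(toolz) -173.19 F [-0.2 -1.  -0.3] g 0.698 j [ 34.  28. -25.  -0. -36.  63.]
n 1 xyz [[0.005, 0.002, 0.0021]] twist 0.01 each
[[ 0.0156  0.1188 -0.9928]
 [ 0.0112 -0.9929 -0.1186]
 [-0.9998 -0.0093 -0.0168]]
```

Down the last 4 mm, close.

Request:
apply_moves:
  xyz:
    - [0.004, 0.002, 0.002]
    - [0, 0, 0]
    - [0, 0, 0]
    - [0, 0, 0]
    - [0, 0, 0]
    - [0, 0, 0]
    - [0, 0, 0]
    - [0, 0, 0]
  twist: [0, 0, 0, 0, 0, 0, 0, 0]
  claw: [0.7, 0.5, 0.4, 0.2, 0, 0, 0, 0]

```text
time_s: 4.5
tcp_pos: [0.5235, 0.1598, 0.0268]
ee_rot: [[0.02, 0.119, -0.993], [0.014, -0.993, -0.119], [-1.0, -0.011, -0.021]]
wrist_force: [0.1, -0.1, -0.6]
gripper_width: 0.325
```

```bash
python3 - <<'E'
from h import *
s=st(); print(np.round(s["ee_rot"],4))
shot("side","s3",(170,100,330,220),5);shot("top","t3",(120,130,280,310),4)
E
```

```text
t 4.5 tcp [0.5235 0.1598 0.0268] yaw(toolz) -173.16 F [ 0.1 -0.1 -0.6] g 0.325 j [ 34.  28. -25.  -0. -35.  63.]
[[ 0.0198  0.1194 -0.9927]
 [ 0.0136 -0.9928 -0.1191]
 [-0.9997 -0.0112 -0.0213]]
```

View pics/s3.png

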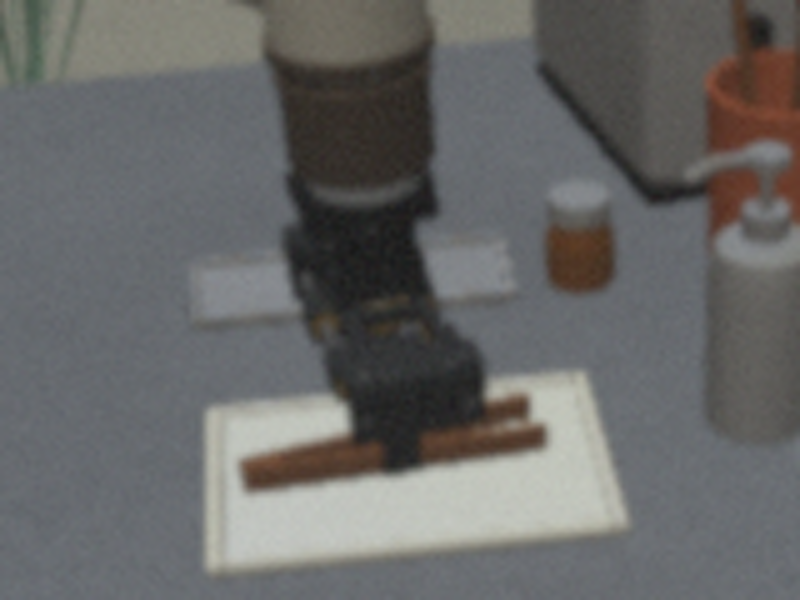

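View pics/t3.png

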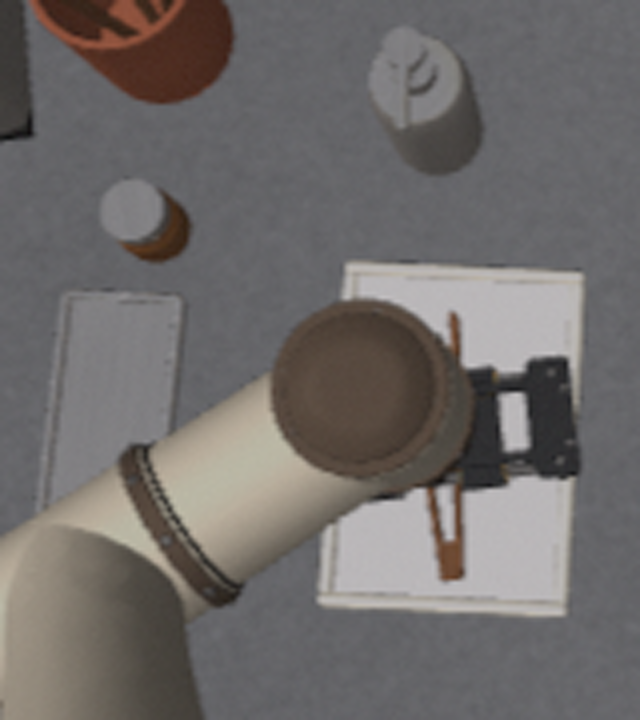

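Request:
apply_moves:
  xyz:
    - [-0.015, 0, 0]
    - [-0.03, 0, 0]
    - [-0.03, 0, 0]
    - [-0.02, 0, 0]
    - [0, 0, 0]
  twist: [0, 0, 0, 0, 0]
  claw: [0, 0, 0, 0, 0]

```text
time_s: 5.1
tcp_pos: [0.5206, 0.1579, 0.1234]
ee_rot: [[0.016, 0.119, -0.993], [0.011, -0.993, -0.119], [-1.0, -0.009, -0.017]]
wrist_force: [0.3, -0.2, -0.1]
gripper_width: 0.322
```

```bash
python3 - <<'E'
from h import *
s=st(); plan(.52,.3915,.12,177.1,vmax=.03);print(np.round(s["ee_rot"],4))
shot("side","s4",(170,100,330,220),5)
E
```

```text
t 5.1 tcp [0.5206 0.1579 0.1234] yaw(toolz) -173.17 F [ 0.3 -0.2 -0.1] g 0.322 j [ 34.  20. -21.  -0. -48.  63.]
n 8 xyz [[0.0004, -0.029, -0.0034], [0.0004, -0.0291, -0.0028], [0.0004, -0.0291, -0.0022], [0.0004, -0.0292, -0.0015], [0.0004, -0.0292, -0.0009], [0.0004, -0.0292, -0.0003], [0.0004, -0.0292, 0.0003], [0.0004, -0.0292, 0.0009]] twist 1.22 each
[[ 0.0156  0.1191 -0.9928]
 [ 0.0108 -0.9928 -0.1189]
 [-0.9998 -0.0089 -0.0167]]
```

View pics/s4.png

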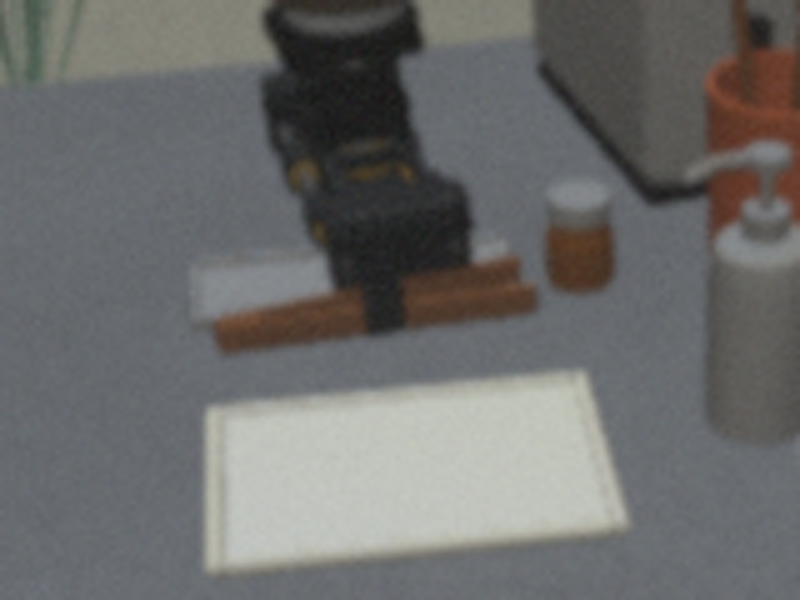

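Request:
apply_moves:
  xyz:
    - [0, -0.029, -0.003]
    - [0, -0.029, -0.003]
    - [0, -0.029, -0.002]
    - [0, -0.029, -0.001]
    - [0, -0.029, -0.001]
    - [0, -0.029, 0]
    - [0, -0.029, 0]
    - [0, -0.029, 0]
    - [0, 0, 0]
  twist: [1.2, 1.2, 1.2, 1.2, 1.2, 1.2, 1.2, 1.2, 0]
  claw: [0, 0, 0, 0, 0, 0, 0, 0, 0]

```text
time_s: 6.05
tcp_pos: [0.5134, 0.3926, 0.1064]
ee_rot: [[-0.008, -0.062, -0.998], [-0.006, -0.998, 0.062], [-1.0, 0.007, 0.008]]
wrist_force: [-0.6, -1.1, -0.9]
gripper_width: 0.329
```

```bash
python3 - <<'E'
from h import *
s=st(); plan(.52,.3915,.04,177.1,vmax=.03);print(np.round(s["ee_rot"],4))
E
```

```text
t 6.05 tcp [0.5134 0.3926 0.1064] yaw(toolz) 176.44 F [-0.6 -1.1 -0.9] g 0.329 j [ 52.  31.  -5.  -0. -55.  35.]
n 3 xyz [[0.0221, 0.0002, -0.0022], [0.0221, 0.0002, -0.0022], [0.0221, 0.0003, -0.0022]] twist -0.22 each
[[-0.0081 -0.0621 -0.998 ]
 [-0.0061 -0.9981  0.0621]
 [-0.9999  0.0066  0.0077]]
```

Request:
apply_moves:
  xyz:
    - [0.022, 0, -0.002]
    - [0.022, 0, -0.002]
    - [0.018, 0, -0.002]
    - [0, 0, 0]
  twist: [-0.2, -0.2, -0.2, 0]
  claw: [0, 0, 0, 0]

```text
time_s: 6.45
tcp_pos: [0.5157, 0.389, 0.0357]
ee_rot: [[-0.016, -0.051, -0.999], [-0.014, -0.999, 0.051], [-1.0, 0.015, 0.016]]
wrist_force: [-0.2, -0.3, -0.9]
gripper_width: 0.324
```

```bash
python3 - <<'E'
from h import *
s=st(); plan(.52,.3915,.025,177.1,vmax=.03);print(np.round(s["ee_rot"],4))
shot("side","s5",(170,100,330,220),5)
E
```

```text
t 6.45 tcp [0.5157 0.389  0.0357] yaw(toolz) 177.08 F [-0.2 -0.3 -0.9] g 0.324 j [ 51.  36.  -8.  -0. -47.  36.]
n 1 xyz [[0.0107, -0.0027, -0.0041]] twist -0.02 each
[[-0.0162 -0.0506 -0.9986]
 [-0.0138 -0.9986  0.0508]
 [-0.9998  0.0146  0.0155]]
```

View pics/s5.png

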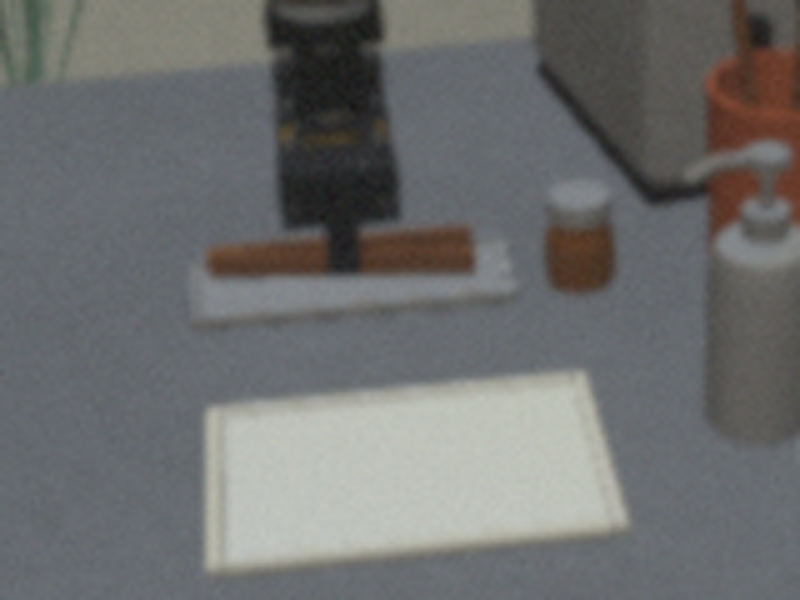

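Request:
apply_moves:
  xyz:
    - [0.006, -0.003, -0.005]
    - [0.004, 0, -0.001]
    - [0.002, 0, 0]
    - [0, 0, 0]
  twist: [0, 0, 0, 0]
  claw: [0, 0, 0, 0]

```text
time_s: 6.9
tcp_pos: [0.524, 0.3927, 0.0263]
ee_rot: [[-0.012, -0.051, -0.999], [-0.01, -0.999, 0.051], [-1.0, 0.011, 0.011]]
wrist_force: [-1.0, 0.3, -0.1]
gripper_width: 0.325
```

```bash
python3 - <<'E'
from h import *
s=st(); plan(.52,.3915,.024,177.1,vmax=.03)
shot("side","s6",(170,100,330,220),5)
E
```

```text
t 6.9 tcp [0.524  0.3927 0.0263] yaw(toolz) 177.1 F [-1.   0.3 -0.1] g 0.325 j [ 51.  37.  -7.  -0. -47.  36.]
n 1 xyz [[0.0023, 0.0014, 0.0039]] twist -0.0 each
```

View pics/s6.png

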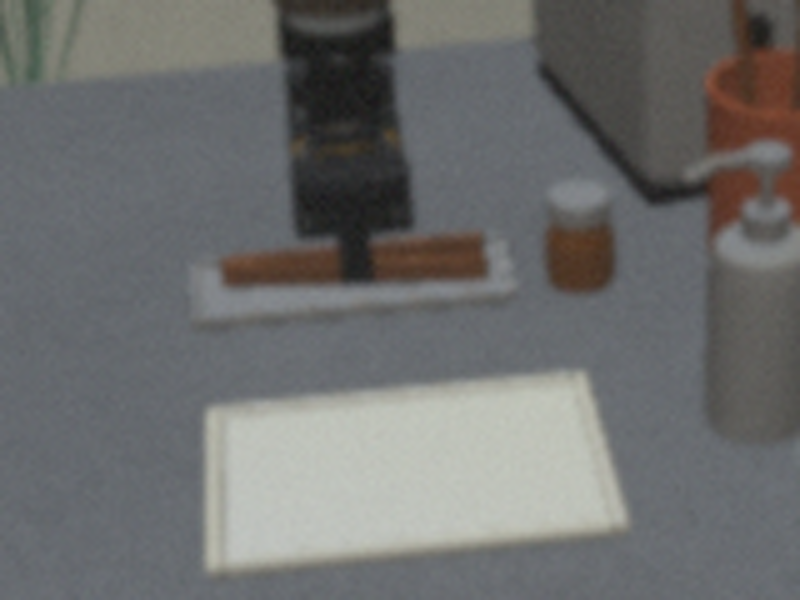

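Request:
apply_moves:
  xyz:
    - [0.002, 0.001, 0.002]
    - [0, 0, 0]
    - [0, 0, 0]
    - [0, 0, 0]
    - [-0.02, 0, 0]
    - [-0.03, 0, 0]
    - [-0.04, 0, 0]
    - [-0.04, 0, 0]
  twist: [0, 0, 0, 0, 0, 0, 0, 0]
  claw: [0, 0, 0.42, 0.42, 0.42, 0.42, 0.42, 0.42]

```text
time_s: 7.75
tcp_pos: [0.5204, 0.3904, 0.1525]
ee_rot: [[-0.021, -0.051, -0.998], [-0.02, -0.998, 0.051], [-1.0, 0.021, 0.02]]
wrist_force: [0.2, 0.0, 0.9]
gripper_width: 0.421
```

```bash
python3 - <<'E'
from h import *
s=st(); plan(.5,.1,.2,174,vmax=.045)
shot("side","s7",(170,100,330,220),5)
E
```

```text
t 7.75 tcp [0.5204 0.3904 0.1525] yaw(toolz) 177.06 F [0.2 0.  0.9] g 0.421 j [ 51.  29.  -1.  -0. -62.  36.]
n 7 xyz [[-0.0068, 0.0416, 0.0008], [-0.0068, 0.0416, 0.0005], [-0.0068, 0.0416, 0.0002], [-0.0068, 0.0416, -0.0002], [-0.0068, 0.0416, -0.0005], [-0.0068, 0.0416, -0.0008], [-0.0068, 0.0416, -0.0011]] twist 0.44 each
```

View pics/s7.png

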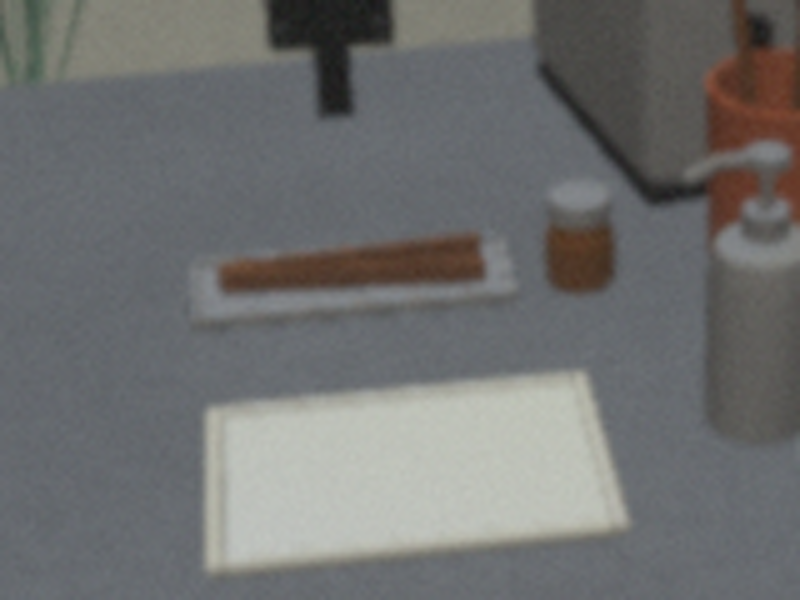

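```bash
python3 - <<'E'
from h import *
s=st(); plan(.611,-.107,.13,174,vmax=.045)
E
```

```text
t 7.8 tcp [0.5239 0.3931 0.1611] yaw(toolz) 177.17 F [1.4 1.9 6.2] g 0.417 j [ 51.  29.  -0.  -0. -62.  36.]
n 12 xyz [[0.0026, 0.0413, -0.0093], [0.0026, 0.0412, -0.0095], [0.0026, 0.0412, -0.0097], [0.0026, 0.0411, -0.0099], [0.0026, 0.0411, -0.0101], [0.0026, 0.041, -0.0103], [0.0026, 0.041, -0.0104], [0.0026, 0.0409, -0.0106], [0.0026, 0.0409, -0.0108], [0.0026, 0.0408, -0.011], [0.0026, 0.0408, -0.0112], [0.0026, 0.0407, -0.0114]] twist 0.26 each
```

Request:
apply_moves:
  xyz:
    - [0, 0.042, -0.009]
    - [0, 0.042, -0.01]
    - [0, 0.042, -0.01]
    - [0, 0.042, -0.01]
    - [0, 0.042, -0.01]
    - [0, 0.042, -0.01]
    - [0, 0.042, -0.01]
    - [0, 0.042, -0.01]
    - [0, 0.042, -0.01]
    - [0, 0.042, -0.01]
    - [0, 0.042, -0.01]
    - [0, 0.042, -0.01]
  twist: [0.3, 0.3, 0.3, 0.3, 0.3, 0.3, 0.3, 0.3, 0.2, 0.2, 0.2, 0.2]
  claw: [0, 0, 0, 0, 0, 0, 0, 0, 0, 0, 0, 0]

```text
time_s: 9.0
tcp_pos: [0.6099, -0.1289, 0.1691]
ee_rot: [[0.006, -0.094, -0.996], [0.0, -0.996, 0.094], [-1.0, -0.001, -0.006]]
wrist_force: [-0.5, 1.2, 0.5]
gripper_width: 0.003
```

```bash
python3 - <<'E'
from h import *
c=shot("top","t4",(120,130,280,310),4); g=imaging.regions_of("tongs",c)
for q in g[:2]: print(q["p"],rect(c,q["mask"],.02))
g=imaging.regions_of("platter",c)
for q in g[:1]: print(q["p"],rect(c,q["mask"],.0115))
s=st(); plan(.611,-.107,.08,174,vmax=.025)
E
```

```text
0.72 [521.9, 392.9, 176.6, 44.0, -4.2]
0.75 [532.5, 168.3, 238.9, 141.2, -2.9]
t 9.15 tcp [ 0.6096 -0.1297  0.1685] yaw(toolz) 174.33 F [-1.2  0.5 -0.2] g 0.007 j [  3.  25.  -6.   0. -59.  81.]
n 4 xyz [[0.0221, -0.0057, 0.0002], [0.0221, -0.0057, 0.0002], [0.0221, -0.0057, 0.0002], [0.0221, -0.0057, 0.0002]] twist 0.08 each
```

View pics/t4.png

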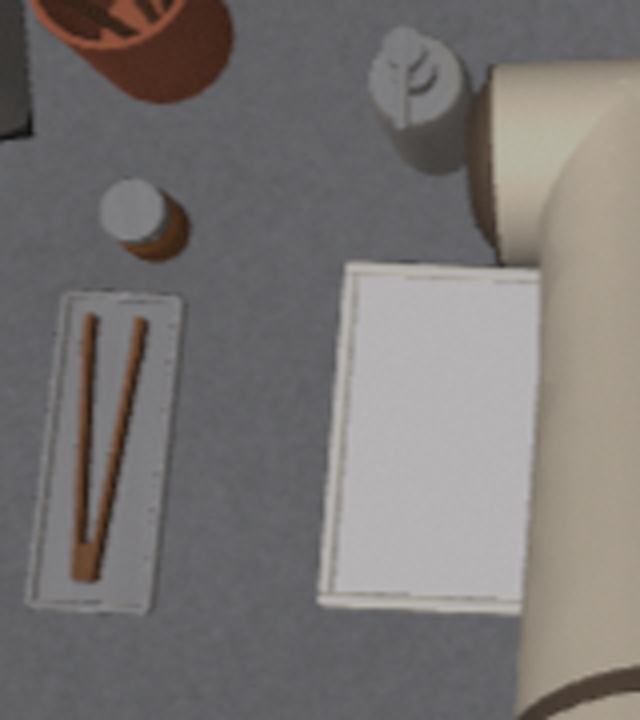

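```bash
python3 - <<'E'
from h import *
c=shot("side","s8",None,1.4)
print(p2w(c,[0,0],0)*0)
c=imaging.capture("top")
for z in(.2,.25,.3,.35): print(z,np.round(p2w(c,[[237.5,170],[243,147]],z)*1000).tolist())
E
```

```text
[[-0.  0.  0.]]
0.2 [[674.0, 124.0, 200.0], [730.0, 112.0, 200.0]]
0.25 [[660.0, 119.0, 250.0], [713.0, 108.0, 250.0]]
0.3 [[646.0, 114.0, 300.0], [696.0, 103.0, 300.0]]
0.35 [[631.0, 108.0, 350.0], [678.0, 99.0, 350.0]]
```

View pics/s8.png

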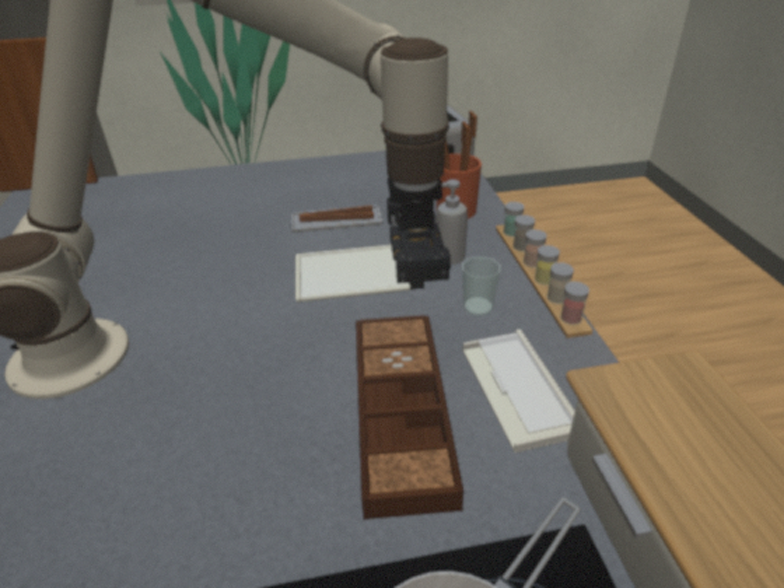

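Request:
apply_moves:
  xyz:
    - [0.02, -0.008, 0]
    - [0.022, -0.007, 0]
    - [0.025, -0.006, 0]
    - [0.02, -0.001, 0]
    - [0, 0, 0]
  twist: [0.1, 0.1, 0, 0, 0]
  claw: [0, 0, 0, 0, 0]

```text
time_s: 9.75
tcp_pos: [0.6134, -0.0961, 0.0817]
ee_rot: [[0.01, -0.087, -0.996], [0.001, -0.996, 0.087], [-1.0, -0.002, -0.01]]
wrist_force: [-0.2, 0.0, 1.0]
gripper_width: 0.001
```

```bash
python3 - <<'E'
from h import *
s=st(); plan(.611,-.107,.06,174,vmax=.025)
E
```

```text
t 9.75 tcp [ 0.6134 -0.0961  0.0817] yaw(toolz) 174.98 F [-0.2  0.   1. ] g 0.001 j [  6.  30. -12.   0. -48.  79.]
n 1 xyz [[0.0217, 0.0111, 0.0015]] twist 0.98 each
```

Request:
apply_moves:
  xyz:
    - [0, 0.01, 0.002]
    - [0.012, 0.001, 0]
    - [0.01, 0, 0]
    - [0, 0, 0]
  twist: [0.9, 0, 0, 0]
  claw: [0, 0, 0, 0]

```text
time_s: 10.15
tcp_pos: [0.6124, -0.1054, 0.0615]
ee_rot: [[0.016, -0.1, -0.995], [0.001, -0.995, 0.1], [-1.0, -0.002, -0.016]]
wrist_force: [-0.4, -0.2, 0.1]
gripper_width: 0.007
```

```bash
python3 - <<'E'
from h import *
s=st(); plan(.611,-.107,.06,174,vmax=.025)
E
```

```text
t 10.15 tcp [ 0.6124 -0.1054  0.0615] yaw(toolz) 174.24 F [-0.4 -0.2  0.1] g 0.007 j [  5.  31. -13.   0. -45.  79.]
n 1 xyz [[0.0015, 0.0017, 0.0012]] twist 0.24 each
```

Request:
apply_moves:
  xyz:
    - [0.004, 0.002, 0]
    - [0.005, 0, 0]
    - [0.005, 0, 0]
    - [0.003, 0, 0]
  twist: [0, 0, 0, 0]
  claw: [0, 0, 0, 0]

```text
time_s: 10.55
tcp_pos: [0.6135, -0.1081, 0.0445]
ee_rot: [[0.019, -0.101, -0.995], [0.001, -0.995, 0.101], [-1.0, -0.003, -0.019]]
wrist_force: [0.2, 0.9, 0.4]
gripper_width: 0.007
```

```bash
python3 - <<'E'
from h import *
s=st()
shot("side","s9",(240,190,340,270),6)
E
```

```text
t 10.55 tcp [ 0.6135 -0.1081  0.0445] yaw(toolz) 174.21 F [0.2 0.9 0.4] g 0.007 j [  5.  32. -13.   0. -43.  79.]
```

View pics/s9.png

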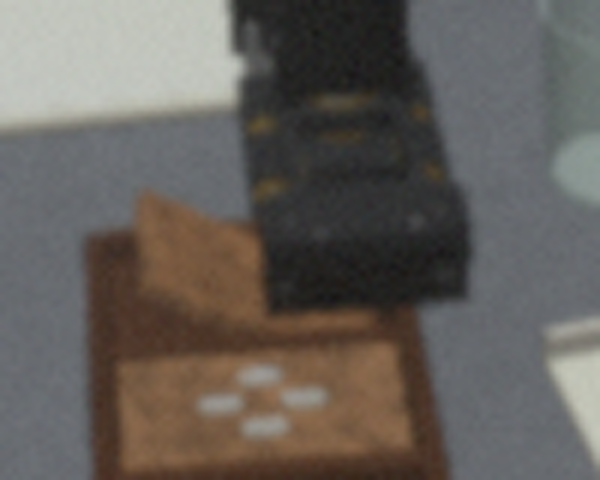

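Tipping. Keep pressing gently until a force appears.

Request:
apply_moves:
  xyz:
    - [0.003, 0, 0]
    - [0.003, 0, 0]
    - [0.003, 0, 0]
  twist: [0, 0, 0]
  claw: [0, 0, 0]

```text
time_s: 10.9
tcp_pos: [0.6172, -0.1085, 0.0389]
ee_rot: [[0.026, -0.098, -0.995], [-0.001, -0.995, 0.098], [-1.0, -0.001, -0.026]]
wrist_force: [-1.2, -0.3, 6.4]
gripper_width: 0.006
```

Request:
apply_moves:
  xyz:
    - [0.003, 0, 0.002]
    - [0, 0, 0]
    - [-0.02, 0, 0]
    - [-0.04, 0, 0]
    - [-0.04, 0, 0]
  twist: [0, 0, 0, 0, 0]
  claw: [0, 0, 0, 0, 0]

```text
time_s: 11.4
tcp_pos: [0.6112, -0.1081, 0.135]
ee_rot: [[0.019, -0.097, -0.995], [-0.002, -0.995, 0.097], [-1.0, 0.0, -0.019]]
wrist_force: [0.6, 0.5, -0.4]
gripper_width: 0.005
```

```bash
python3 - <<'E'
from h import *
s=st()
shot("side","s10",(240,190,340,270),6)
plan(.5815,-.39,.13,174)
E
```

```text
t 11.4 tcp [ 0.6112 -0.1081  0.135 ] yaw(toolz) 174.43 F [ 0.6  0.5 -0.4] g 0.005 j [  5.  26.  -9.   0. -54.  79.]
n 7 xyz [[0.0019, 0.0405, 0.001], [0.0019, 0.0405, 0.0009], [0.0019, 0.0405, 0.0009], [0.0019, 0.0405, 0.0008], [0.0019, 0.0405, 0.0008], [0.0019, 0.0405, 0.0007], [0.0019, 0.0405, 0.0007]] twist 0.08 each
```

View pics/s10.png

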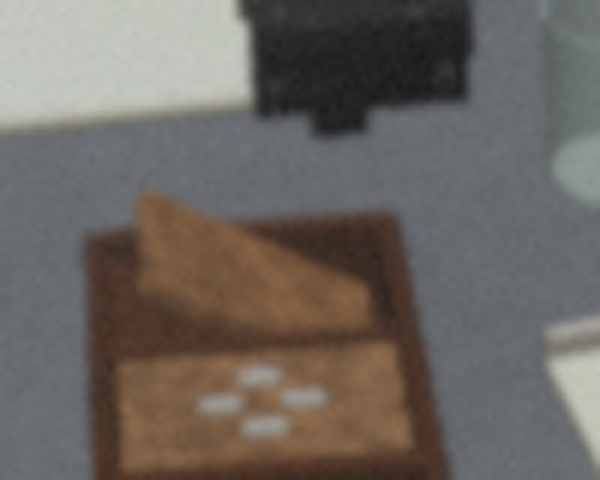

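```bash
python3 - <<'E'
from h import *
s=st()
plan(.5455,-.0998,.11,174,vmax=.02)
E
```

```text
t 11.45 tcp [ 0.6153 -0.1086  0.1432] yaw(toolz) 174.53 F [ 0.6 -0.1  4.6] g 0.005 j [  5.  26.  -8.   0. -54.  79.]
n 4 xyz [[0.0083, -0.0005, 0.0176], [0.0083, -0.0005, 0.0176], [0.0083, -0.0004, 0.0176], [0.0083, -0.0004, 0.0176]] twist 0.13 each
```

Request:
apply_moves:
  xyz:
    - [0, -0.001, 0.017]
    - [0, -0.001, 0.018]
    - [0, 0, 0.018]
    - [0.01, 0, 0.015]
    - [0.01, 0, 0]
    - [0, 0, 0]
  twist: [0.1, 0.1, 0.1, 0.1, 0, 0]
  claw: [1, 1, 1, 1, 1, 1]

```text
time_s: 12.05
tcp_pos: [0.5493, -0.0993, 0.1234]
ee_rot: [[0.044, -0.102, -0.994], [-0.002, -0.995, 0.102], [-0.999, -0.002, -0.044]]
wrist_force: [0.9, 0.7, 0.1]
gripper_width: 0.463
```

```bash
python3 - <<'E'
from h import *
s=st()
plan(.5455,-.0998,.063,174,vmax=.02)
c=shot("side","s11",(230,170,350,270),6)
# predicted slab1 tipped corners
C=np.array([574.4,-102.8]);ux=np.array([.9945,-.1045]);uy=np.array([.1045,.9945])
P=[np.r_[(C+x*ux+y*uy)/1000,z/1000] for x,z in((-44.1,64),(-38.7,72.4),(48,4),(53.5,12.4)) for y in(-30,30)]
print(np.round((w2p(c,P)-[230,170])*6))
E
```

```text
t 12.05 tcp [ 0.5493 -0.0993  0.1234] yaw(toolz) 174.12 F [0.9 0.7 0.1] g 0.463 j [  7.  21. -20.   1. -47.  77.]
n 4 xyz [[0.0151, 0.0002, 0.0009], [0.0151, 0.0002, 0.0009], [0.0151, 0.0002, 0.0009], [0.0151, 0.0002, 0.0009]] twist 0.03 each
[[197. 418.]
 [192. 322.]
 [210. 400.]
 [204. 305.]
 [430. 513.]
 [414. 416.]
 [444. 497.]
 [427. 401.]]
```

View pics/s11.png

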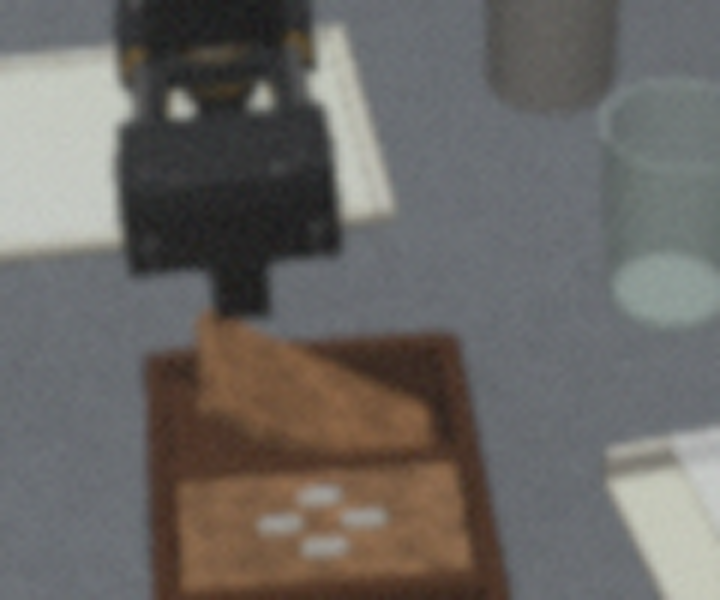

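Request:
apply_moves:
  xyz:
    - [0, 0, 0.001]
    - [0, 0, 0.001]
    - [0, 0, 0]
    - [0, 0, 0]
    - [0, 0, 0]
  twist: [0, 0, 0, 0, 0]
  claw: [1, 1, 1, 1, 1]

```text
time_s: 12.6
tcp_pos: [0.5507, -0.0992, 0.1244]
ee_rot: [[0.047, -0.102, -0.994], [-0.003, -0.995, 0.102], [-0.999, -0.002, -0.047]]
wrist_force: [0.4, -0.4, -0.0]
gripper_width: 0.958
```

```bash
python3 - <<'E'
from h import *
s=st();print(np.round(s["ee_rot"],4))
plan(.5455,-.0998,.063,174,vmax=.02)
E
```

```text
t 12.6 tcp [ 0.5507 -0.0992  0.1244] yaw(toolz) 174.13 F [ 0.4 -0.4 -0. ] g 0.958 j [  7.  21. -20.   1. -47.  77.]
[[ 0.0472 -0.1021 -0.9937]
 [-0.0027 -0.9948  0.1021]
 [-0.9989 -0.0021 -0.0472]]
n 4 xyz [[0.0153, 0.0003, 0.0013], [0.0153, 0.0003, 0.0013], [0.0153, 0.0003, 0.0013], [0.0153, 0.0003, 0.0013]] twist 0.03 each
```

```bash
cat >> h.py <<'E'
from scipy.spatial.transform import Rotation as Ro
def plan(x,y,z,yaw,vmax=.03,amax=8,n=None):
    s=r.sense(); p=np.array(s["tcp_pos"]); R=np.array(s["ee_rot"]); psi=np.degrees(np.arctan2(R[1,2],R[0,2]))
    d=np.array([x,y,z])-p; dy=(yaw-psi+180)%360-180
    n=n or max(int(np.ceil(np.linalg.norm(d)/vmax)),int(np.ceil(abs(dy)/amax)),1)
    rows=[]
    for i in range(n):
        Ri=R@Ro.from_euler("x",-dy*i/n,degrees=True).as_matrix()
        rows.append(np.round(Ri.T@(d/n),4).tolist())
    print("tilt",np.round(R[:2,0],3),"n",n,"xyz",rows,"twist",round(-dy/n,2),"each")
E
python3 - <<'E'
from h import *
plan(.5455,-.0998,.063,174,vmax=.02)
E
```

```text
tilt [ 0.047 -0.003] n 4 xyz [[0.0153, 0.0003, 0.002], [0.0153, 0.0003, 0.002], [0.0153, 0.0003, 0.002], [0.0153, 0.0003, 0.002]] twist 0.03 each
```

Request:
apply_moves:
  xyz:
    - [0.015, 0, 0.002]
    - [0.015, 0, 0.002]
    - [0.015, 0, 0.002]
    - [0.01, 0, 0.002]
    - [0, 0, 0]
  twist: [0, 0, 0, 0, 0]
  claw: [1, 1, 1, 1, 1]

```text
time_s: 13.1
tcp_pos: [0.547, -0.0986, 0.0687]
ee_rot: [[0.052, -0.102, -0.993], [-0.003, -0.995, 0.102], [-0.999, -0.003, -0.052]]
wrist_force: [-0.5, -0.6, 0.3]
gripper_width: 1.002
```

```bash
python3 - <<'E'
from h import *
st();plan(.5455,-.0998,.063,174,vmax=.02)
E
```

```text
t 13.1 tcp [ 0.547  -0.0986  0.0687] yaw(toolz) 174.14 F [-0.5 -0.6  0.3] g 1.002 j [  7.  25. -24.   1. -39.  77.]
tilt [ 0.052 -0.003] n 1 xyz [[0.0056, 0.0013, 0.0016]] twist 0.14 each
```

Request:
apply_moves:
  xyz:
    - [0.006, 0.001, 0.002]
    - [0, 0, 0]
    - [0, 0, 0]
    - [0, 0, 0]
    - [0, 0, 0]
    - [0, 0, 0]
    - [0, 0, 0]
  twist: [0.1, 0, 0, 0, 0, 0, 0]
  claw: [1, 1, 0.85, 0.75, 0.5, 0.3, 0.3]

```text
time_s: 13.8
tcp_pos: [0.547, -0.0999, 0.0648]
ee_rot: [[0.056, -0.103, -0.993], [-0.003, -0.995, 0.103], [-0.998, -0.003, -0.056]]
wrist_force: [-0.2, -2.7, -0.7]
gripper_width: 0.688
```

```bash
python3 - <<'E'
from h import *
st();plan(.5455,-.0998,.063,174,vmax=.02)
c=shot("side","s12",(230,170,350,270),6)
E
```

```text
t 13.8 tcp [ 0.547  -0.0999  0.0648] yaw(toolz) 174.07 F [-0.2 -2.7 -0.7] g 0.688 j [  7.  25. -24.   1. -38.  77.]
tilt [ 0.056 -0.003] n 1 xyz [[0.0017, 0.0001, 0.0016]] twist 0.07 each
```

View pics/s12.png

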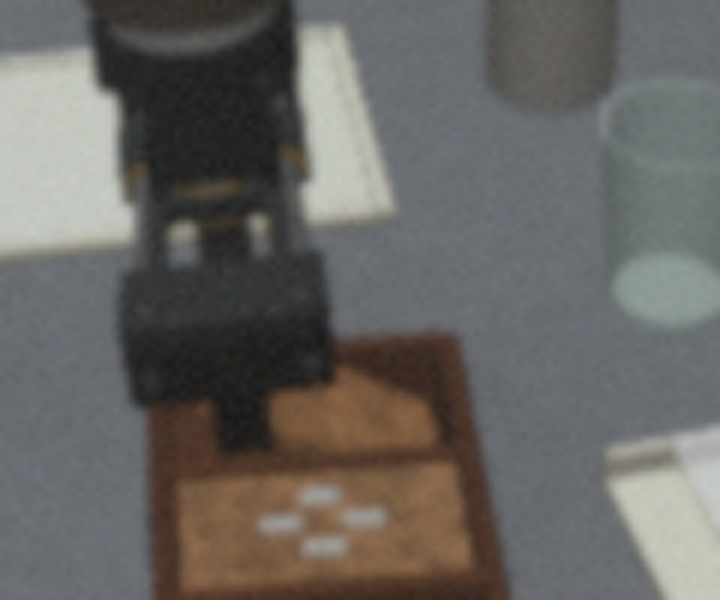

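Request:
apply_moves:
  xyz:
    - [-0.01, 0, -0.001]
    - [-0.02, 0, -0.001]
    - [-0.025, 0, -0.001]
    - [-0.025, 0, -0.001]
    - [-0.02, 0, 0]
    - [0, 0, 0]
  twist: [0, 0, 0, 0, 0, 0]
  claw: [0.3, 0.3, 0.3, 0.3, 0.3, 0.3]

```text
time_s: 14.45
tcp_pos: [0.5455, -0.099, 0.1709]
ee_rot: [[0.057, -0.103, -0.993], [-0.002, -0.995, 0.103], [-0.998, -0.004, -0.057]]
wrist_force: [0.6, 0.2, -0.3]
gripper_width: 0.691
```

```bash
python3 - <<'E'
from h import *
st();plan(.495,.154,.15,177.1)
c=shot("side","s13",(200,130,350,250),5)
E
```

```text
t 14.45 tcp [ 0.5455 -0.099   0.1709] yaw(toolz) 174.09 F [ 0.6  0.2 -0.3] g 0.691 j [  7.  17. -18.   1. -52.  77.]
tilt [ 0.057 -0.002] n 9 xyz [[0.002, -0.0274, 0.0086], [0.002, -0.0274, 0.0084], [0.002, -0.0275, 0.0083], [0.002, -0.0275, 0.0081], [0.002, -0.0276, 0.008], [0.002, -0.0276, 0.0078], [0.002, -0.0277, 0.0076], [0.002, -0.0277, 0.0075], [0.002, -0.0278, 0.0073]] twist -0.33 each
```

View pics/s13.png

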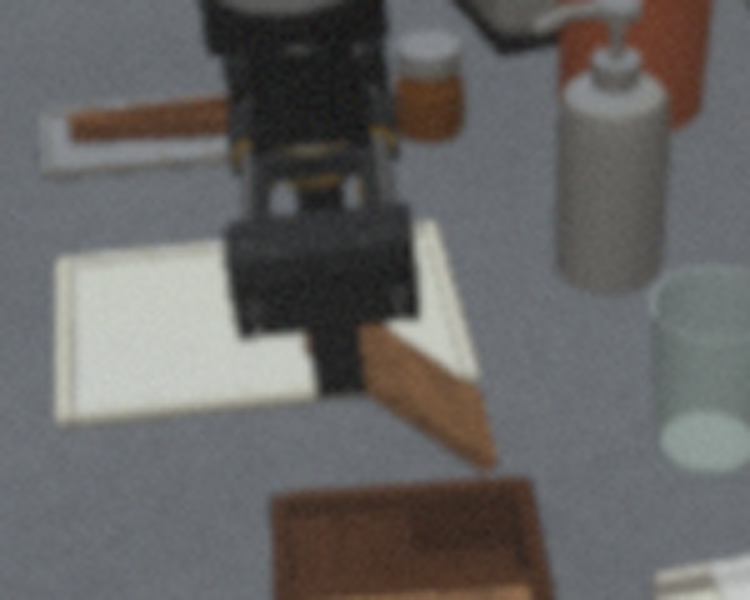

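Request:
apply_moves:
  xyz:
    - [0, -0.027, 0.006]
    - [0, -0.028, 0.006]
    - [0, -0.028, 0.006]
    - [0.002, -0.028, 0.006]
    - [0.002, -0.028, 0.006]
    - [0.004, -0.028, 0.006]
    - [0.008, -0.028, 0.006]
    - [0.01, -0.028, 0.006]
    - [0.01, -0.025, 0.006]
    - [0, 0, 0]
  twist: [-0.3, -0.3, -0.3, -0.3, -0.3, -0.3, -0.3, -0.3, -0.3, 0]
  claw: [0.3, 0.3, 0.3, 0.3, 0.3, 0.3, 0.3, 0.3, 0.3, 0.3]

```text
time_s: 15.5
tcp_pos: [0.5057, 0.1609, 0.1202]
ee_rot: [[0.037, -0.059, -0.998], [-0.004, -0.998, 0.059], [-0.999, 0.002, -0.038]]
wrist_force: [-0.0, 0.1, -0.4]
gripper_width: 0.686
```

```bash
python3 - <<'E'
from h import *
st();plan(.508,.1535,.085,177.1)
c=shot("side","s14",(170,100,330,220),5)
E
```

```text
t 15.5 tcp [0.5057 0.1609 0.1202] yaw(toolz) 176.6 F [-0.   0.1 -0.4] g 0.686 j [ 36.  19. -24.   2. -46.  49.]
tilt [ 0.037 -0.004] n 2 xyz [[0.0176, 0.0036, -0.0007], [0.0176, 0.0036, -0.0007]] twist -0.25 each
```

View pics/s14.png

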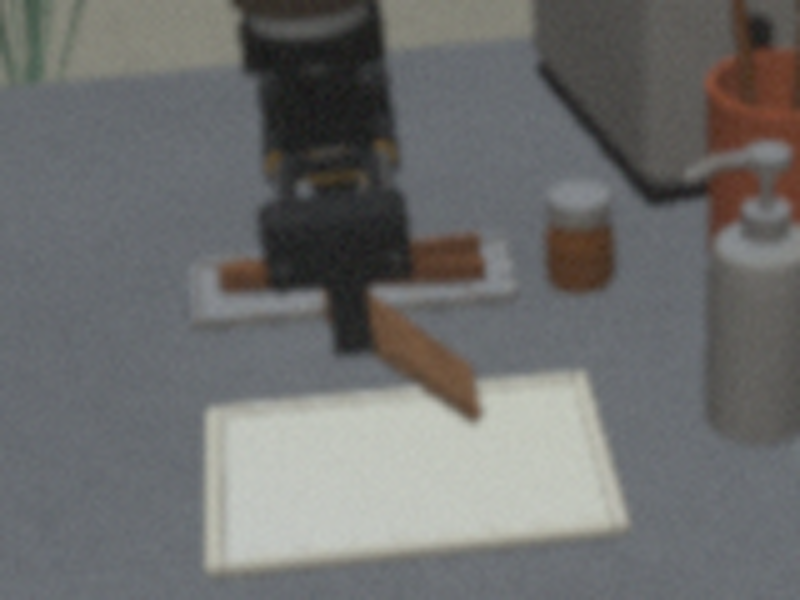

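Request:
apply_moves:
  xyz:
    - [0.015, 0.004, -0.001]
    - [0.015, 0.003, -0.001]
    - [0.005, 0, 0]
    - [0, 0, 0]
  twist: [-0.3, -0.2, 0, 0]
  claw: [0.3, 0.3, 0.3, 0.3]

```text
time_s: 15.95
tcp_pos: [0.5085, 0.1501, 0.0843]
ee_rot: [[0.036, -0.053, -0.998], [-0.005, -0.999, 0.053], [-0.999, 0.004, -0.036]]
wrist_force: [0.1, -0.6, 0.1]
gripper_width: 0.688
```

```bash
python3 - <<'E'
from h import *
st();plan(.508,.1535,.072,177.1)
E
```

```text
t 15.95 tcp [0.5085 0.1501 0.0843] yaw(toolz) 176.95 F [ 0.1 -0.6  0.1] g 0.688 j [ 35.  22. -26.   2. -41.  50.]
tilt [ 0.036 -0.005] n 1 xyz [[0.0123, -0.0034, 0.0011]] twist -0.15 each
```

Request:
apply_moves:
  xyz:
    - [0.006, -0.003, 0.001]
    - [0.006, 0, 0.001]
    - [0.005, 0, 0.002]
    - [0.005, 0, 0.002]
    - [0.005, 0, 0.002]
  twist: [-0.1, 0, 0, 0, 0]
  claw: [0.3, 0.3, 0.3, 0.3, 0.3]

```text
time_s: 16.45
tcp_pos: [0.5005, 0.1519, 0.0633]
ee_rot: [[0.036, -0.053, -0.998], [-0.006, -0.999, 0.053], [-0.999, 0.004, -0.037]]
wrist_force: [-5.2, 0.7, 6.1]
gripper_width: 0.686
```

```bash
python3 - <<'E'
from h import *
st();plan(.4966,.154,.0426,177.1)
c=shot("side","s15",(170,100,330,220),5)
E
```

```text
t 16.45 tcp [0.5005 0.1519 0.0633] yaw(toolz) 176.98 F [-5.2  0.7  6.1] g 0.686 j [ 36.  23. -29.   2. -37.  49.]
tilt [ 0.036 -0.006] n 1 xyz [[0.0205, -0.002, 0.0047]] twist -0.12 each
```

View pics/s15.png

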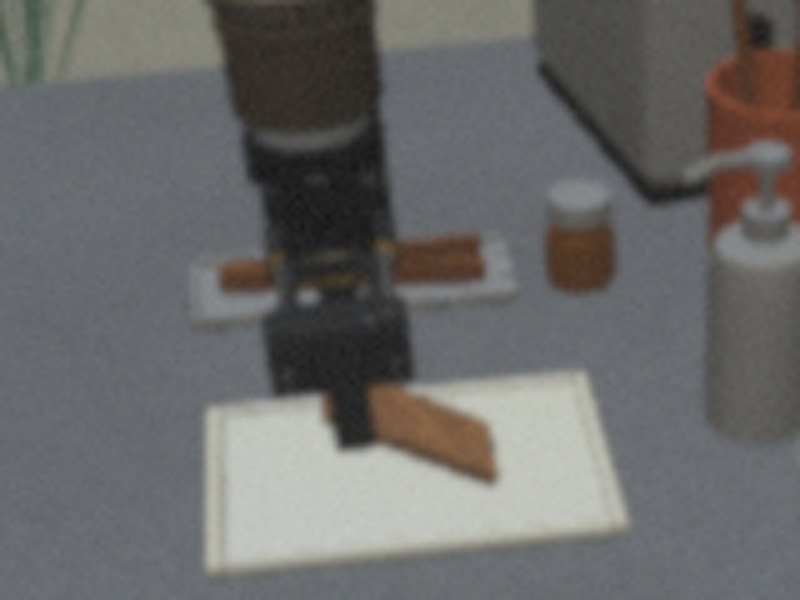

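Request:
apply_moves:
  xyz:
    - [0.004, -0.001, 0.003]
    - [0.004, 0, 0.002]
    - [0.004, 0, 0.002]
    - [0.004, 0, 0.001]
    - [0.004, 0, 0.001]
  twist: [0, 0, 0, 0, 0]
  claw: [0.3, 0.3, 0.3, 0.3, 0.3]

```text
time_s: 17.0
tcp_pos: [0.4923, 0.1537, 0.0449]
ee_rot: [[0.04, -0.053, -0.998], [-0.004, -0.999, 0.053], [-0.999, 0.002, -0.04]]
wrist_force: [-3.0, -0.3, 4.5]
gripper_width: 0.685
```

```bash
python3 - <<'E'
from h import *
st();plan(.4935,.154,.024,177.1)
c=shot("side","s16",(170,100,330,220),5)
E
```

```text
t 17.0 tcp [0.4923 0.1537 0.0449] yaw(toolz) 176.96 F [-3.  -0.3  4.5] g 0.685 j [ 36.  24. -31.   3. -34.  48.]
tilt [ 0.04  -0.004] n 1 xyz [[0.021, -0.0004, -0.0003]] twist -0.14 each
```

View pics/s16.png

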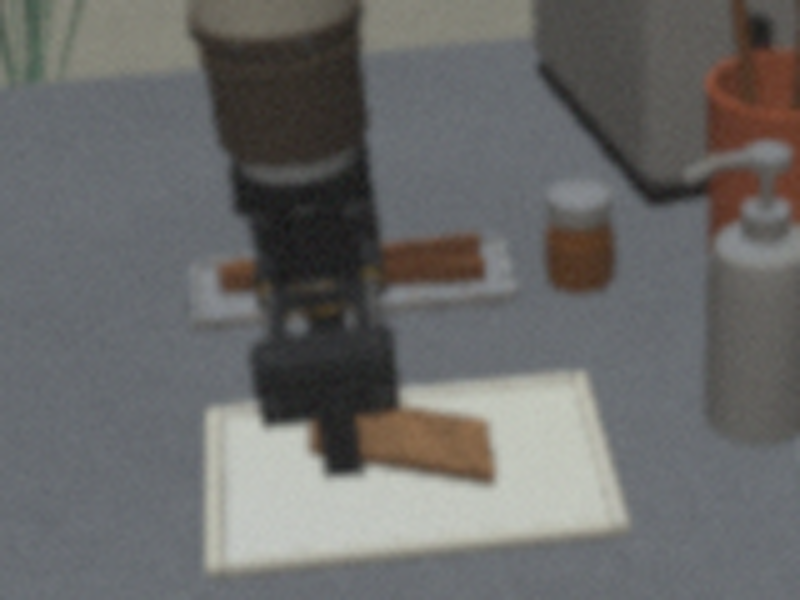

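Working nicely; continue down.

Request:
apply_moves:
  xyz:
    - [0.004, 0, 0]
    - [0.005, 0, 0]
    - [0.005, 0, 0]
    - [0.004, 0, 0]
  twist: [0, 0, 0, 0]
  claw: [0.3, 0.3, 0.3, 0.3]

```text
time_s: 17.45
tcp_pos: [0.4929, 0.1539, 0.0245]
ee_rot: [[0.04, -0.053, -0.998], [-0.004, -0.999, 0.053], [-0.999, 0.002, -0.04]]
wrist_force: [-3.5, -0.1, 3.4]
gripper_width: 0.687
```

```bash
python3 - <<'E'
from h import *
st();plan(.4935,.154,.024,177.1)
c=shot("side","s17",(170,100,330,220),5)
E
```

```text
t 17.45 tcp [0.4929 0.1539 0.0245] yaw(toolz) 176.98 F [-3.5 -0.1  3.4] g 0.687 j [ 36.  26. -32.   3. -31.  48.]
tilt [ 0.04  -0.004] n 1 xyz [[0.0005, -0.0002, -0.0006]] twist -0.12 each
```

View pics/s17.png

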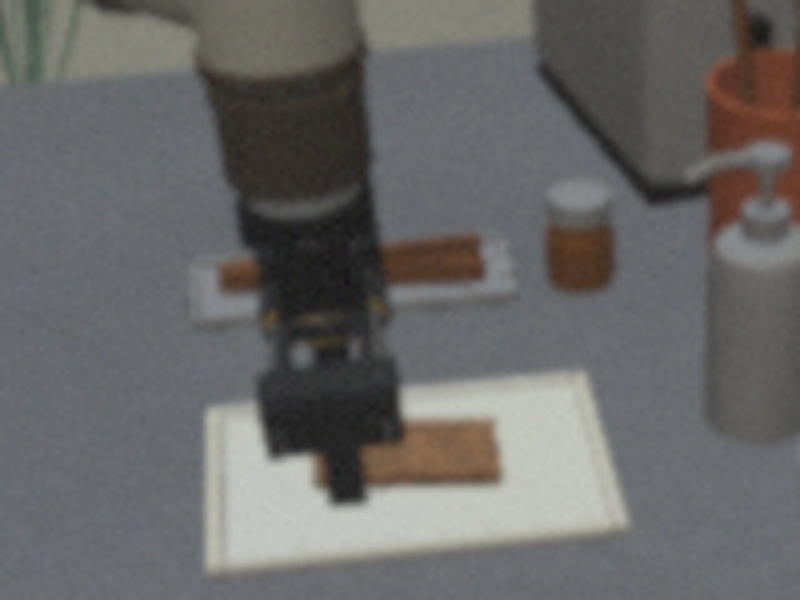

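Request:
apply_moves:
  xyz:
    - [0, 0, 0]
    - [0, 0, 0]
    - [0, 0, 0]
    - [0, 0, 0]
    - [-0.015, 0, 0]
    - [-0.03, 0, 0]
    - [-0.04, 0, 0]
    - [-0.04, 0, 0]
    - [0, 0, 0]
  twist: [0, 0, 0, 0, 0, 0, 0, 0, 0]
  claw: [0.72, 0.8, 0.9, 0.95, 0.95, 0.9, 0.5, 0, 0]

```text
time_s: 18.4
tcp_pos: [0.4887, 0.1541, 0.1515]
ee_rot: [[0.038, -0.053, -0.998], [-0.006, -0.999, 0.053], [-0.999, 0.004, -0.038]]
wrist_force: [0.5, 0.2, -0.5]
gripper_width: 0.709
```

```bash
python3 - <<'E'
from h import *
st();plan(.5815,-.39,.15,174,vmax=.045)
c=shot("side","s18",(170,100,330,220),5)
for k,z in(("slab_a",.018),("platter",.0115)):
    for g in imaging.regions_of(k,c)[:5]: print(k,round(g["p"],2),g["centre"],rect(c,g["mask"],z))
E
```

```text
t 18.4 tcp [0.4887 0.1541 0.1515] yaw(toolz) 176.98 F [ 0.5  0.2 -0.5] g 0.709 j [ 37.  15. -24.   2. -49.  49.]
tilt [ 0.038 -0.006] n 13 xyz [[0.0006, 0.0414, -0.0093], [0.0006, 0.0414, -0.0095], [0.0006, 0.0413, -0.0097], [0.0006, 0.0413, -0.0098], [0.0006, 0.0413, -0.01], [0.0006, 0.0412, -0.0101], [0.0006, 0.0412, -0.0103], [0.0006, 0.0411, -0.0105], [0.0006, 0.0411, -0.0106], [0.0006, 0.0411, -0.0108], [0.0006, 0.041, -0.011], [0.0006, 0.041, -0.0111], [0.0006, 0.0409, -0.0113]] twist 0.23 each
slab_a 0.85 [290.4, 336.0] [548.2, -367.4, 114.1, 62.0, -7.1]
slab_a 0.63 [246.9, 192.3] [527.5, 150.9, 108.1, 76.5, -4.7]
platter 0.9 [251.2, 198.1] [530.6, 147.2, 234.4, 177.9, -2.8]
```

View pics/s18.png

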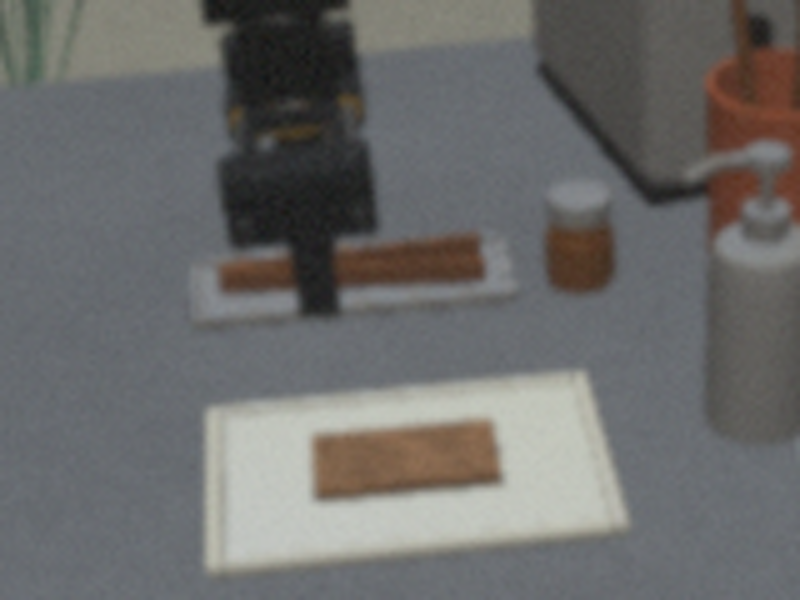

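Request:
apply_moves:
  xyz:
    - [0, 0.042, -0.009]
    - [0, 0.042, -0.009]
    - [0, 0.042, -0.01]
    - [0, 0.042, -0.01]
    - [0, 0.042, -0.01]
    - [0, 0.042, -0.01]
    - [0, 0.042, -0.01]
    - [0, 0.042, -0.01]
    - [0, 0.042, -0.01]
    - [0, 0.042, -0.01]
    - [0, 0.042, -0.01]
    - [0, 0.042, -0.01]
  twist: [0.2, 0.2, 0.2, 0.2, 0.2, 0.2, 0.2, 0.3, 0.3, 0.3, 0.3, 0.3]
  claw: [0, 0, 0, 0, 0, 0, 0, 0, 0, 0, 0, 0]

```text
time_s: 19.75
tcp_pos: [0.5588, -0.3737, 0.1296]
ee_rot: [[-0.015, -0.097, -0.995], [-0.01, -0.995, 0.097], [-1.0, 0.011, 0.014]]
wrist_force: [1.1, 0.7, -0.8]
gripper_width: 0.006
```

```bash
python3 - <<'E'
from h import *
st();plan(.5815,-.39,.08,174)
c=shot("top","t5",(120,130,460,300),2.3)
for k,z in(("slab_a",.018),("slab_nut",.044),("platter",.0115)):
    for g in imaging.regions_of(k,c)[:5]: print(k,round(g["p"],2),g["centre"],rect(c,g["mask"],z))
c=shot("side","s19",None,1.4)
for k,z in(("slab_a",.044),("slab_nut",.044),):
    for g in imaging.regions_of(k,c)[:5]: print(k,round(g["p"],2),g["centre"],rect(c,g["mask"],z))
E
```

```text
t 19.75 tcp [ 0.5588 -0.3737  0.1296] yaw(toolz) 174.45 F [ 1.1  0.7 -0.8] g 0.006 j [-20.  32.  -0.   1. -59. 104.]
tilt [-0.015 -0.01 ] n 2 xyz [[0.0247, 0.0067, -0.0124], [0.0247, 0.0067, -0.0124]] twist 0.23 each
slab_a 0.69 [231.4, 239.5] [530.3, 152.5, 109.8, 60.7, -3.0]
slab_nut 0.79 [352.0, 226.2] [568.1, -173.6, 110.2, 60.9, -6.2]
slab_nut 0.66 [155.6, 185.4] [676.2, 363.0, 64.8, 43.8, 46.2]
platter 0.96 [243.7, 244.8] [532.7, 152.1, 239.9, 170.6, -2.0]
slab_a 0.7 [248.4, 190.0] [524.9, 113.0, 105.9, 73.2, -2.6]
slab_a 0.66 [293.1, 335.8] [544.5, -386.2, 109.7, 60.6, -6.1]
slab_a 0.57 [234.3, 199.9] [498.9, 101.8, 171.7, 171.5, 87.7]
slab_nut 0.84 [269.0, 258.0] [529.7, -169.8, 59.4, 39.9, 78.1]
```

View pics/t5.png

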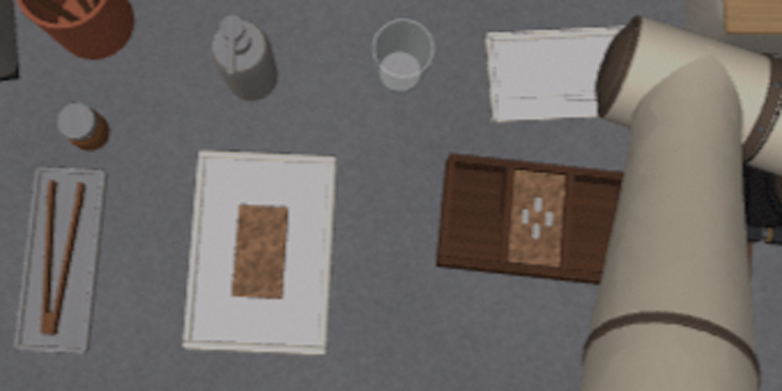

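View pics/s19.png

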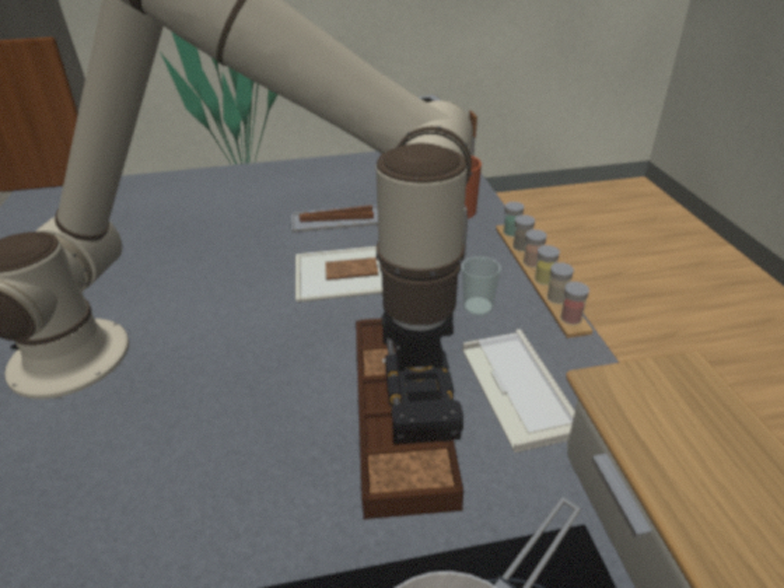

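Request:
apply_moves:
  xyz:
    - [0.01, 0.007, -0.012]
    - [0.02, 0.006, -0.012]
    - [0.02, 0, 0]
    - [0.01, 0, 0]
    - [0, 0, 0]
  twist: [0.2, 0.2, 0, 0, 0]
  claw: [0, 0, 0, 0, 0]

```text
time_s: 20.6
tcp_pos: [0.5842, -0.3798, 0.0727]
ee_rot: [[-0.009, -0.092, -0.996], [-0.012, -0.996, 0.092], [-1.0, 0.013, 0.008]]
wrist_force: [0.0, -0.2, -0.1]
gripper_width: 0.006
```

```bash
python3 - <<'E'
from h import *
st();plan(.5815,-.39,.063,174)
E
```

```text
t 20.6 tcp [ 0.5842 -0.3798  0.0727] yaw(toolz) 174.74 F [ 0.  -0.2 -0.1] g 0.006 j [-19.  37.   0.   1. -54. 104.]
tilt [-0.009 -0.012] n 1 xyz [[0.0098, 0.0103, 0.0017]] twist 0.74 each
```

Request:
apply_moves:
  xyz:
    - [0, 0.01, 0.001]
    - [0.007, 0.001, 0]
    - [0.005, 0, 0]
    - [0.005, 0, 0]
    - [0.005, 0, 0]
    - [0.005, 0, 0]
  twist: [0.6, 0, 0, 0, 0, 0]
  claw: [0, 0, 0, 0, 0, 0]

```text
time_s: 21.2
tcp_pos: [0.5838, -0.3919, 0.0487]
ee_rot: [[-0.003, -0.101, -0.995], [-0.015, -0.995, 0.101], [-1.0, 0.016, 0.001]]
wrist_force: [0.2, -0.7, -0.1]
gripper_width: 0.004
```

```bash
python3 - <<'E'
from h import *
st();plan(.5815,-.39,.041,174)
shot("side","s20",(240,260,360,370),5)
E
```

```text
t 21.2 tcp [ 0.5838 -0.3919  0.0487] yaw(toolz) 174.2 F [ 0.2 -0.7 -0.1] g 0.004 j [-20.  39.  -0.   1. -51. 104.]
tilt [-0.003 -0.015] n 1 xyz [[0.0077, -0.0017, 0.0025]] twist 0.2 each
```

View pics/s20.png

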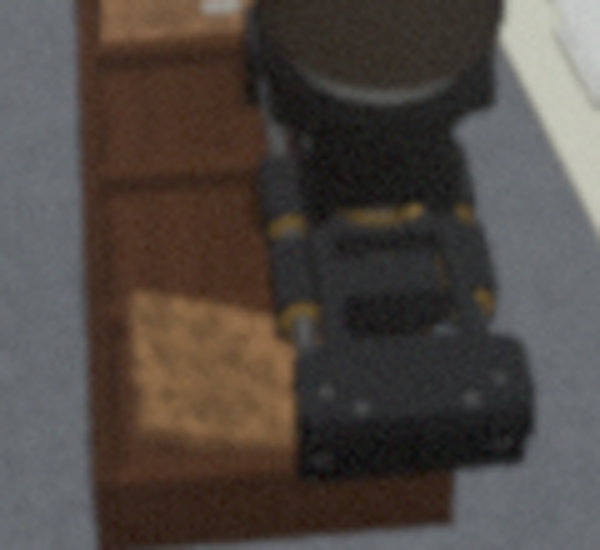

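Request:
apply_moves:
  xyz:
    - [0.004, -0.001, 0.001]
    - [0.004, 0, 0]
    - [0.004, 0, 0]
    - [0.003, 0, 0]
  twist: [0, 0, 0, 0]
  claw: [0, 0, 0, 0]

```text
time_s: 21.65
tcp_pos: [0.5869, -0.3927, 0.0394]
ee_rot: [[0.006, -0.097, -0.995], [-0.022, -0.995, 0.097], [-1.0, 0.021, -0.008]]
wrist_force: [-0.8, -0.4, 4.7]
gripper_width: 0.008
```

Request:
apply_moves:
  xyz:
    - [0.004, 0, 0.002]
    - [0.003, 0, 0]
    - [-0.02, 0, 0]
    - [-0.04, 0, 0]
    - [-0.03, 0, 0]
    - [0, 0, 0.02]
    - [0, 0, 0.025]
    - [0, 0, 0.02]
    - [0, 0, 0]
  twist: [0, 0, 0, 0, 0, 0, 0, 0, 0]
  claw: [0, 0, 0, 0, 0, 1, 1, 1, 1]

```text
time_s: 22.55
tcp_pos: [0.5216, -0.3838, 0.13]
ee_rot: [[0.016, -0.093, -0.996], [-0.028, -0.995, 0.093], [-0.999, 0.026, -0.018]]
wrist_force: [-0.7, -0.2, 0.1]
gripper_width: 0.282
```

```bash
python3 - <<'E'
from h import *
st()
C=np.array([544.6,-386.0]);ux=np.array([.9945,-.1045]);uy=np.array([.1045,.9945])
g=C-28.5*ux; print(g); plan(g[0]/1e3,g[1]/1e3,.11,174)
c=shot("side","s21",(240,260,360,370),5)
P=[np.r_[(C+x*ux+y*uy)/1000,z/1000] for x,z in((-44.1,64),(-38.7,72.4),(48,4),(53.5,12.4)) for y in(-30,30)]
print(np.round((w2p(c,P)-[240,260])*5).tolist())
E
```

```text
t 22.55 tcp [ 0.5216 -0.3838  0.13  ] yaw(toolz) 174.67 F [-0.7 -0.2  0.1] g 0.282 j [-22.  28.  -6.   1. -54. 105.]
[ 516.25675 -383.02175]
tilt [ 0.016 -0.028] n 1 xyz [[0.0199, -0.0008, 0.0058]] twist 0.67 each
[[145.0, 422.0], [137.0, 286.0], [160.0, 407.0], [151.0, 270.0], [397.0, 498.0], [374.0, 364.0], [412.0, 484.0], [388.0, 350.0]]
```

View pics/s21.png

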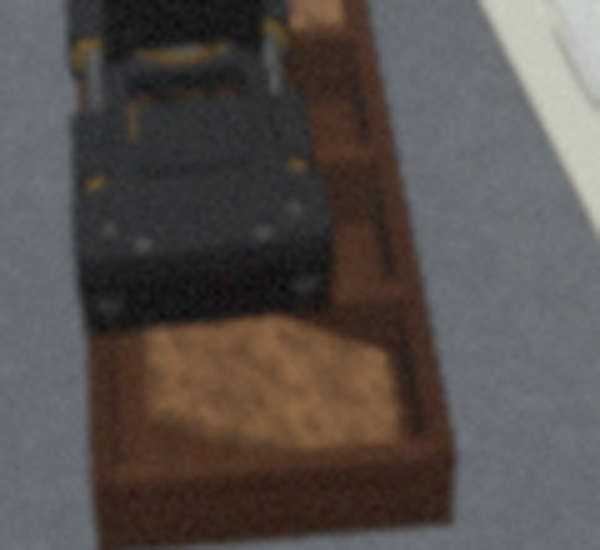

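Request:
apply_moves:
  xyz:
    - [0, 0, 0.005]
    - [0, 0, 0.002]
    - [0.01, 0, 0]
    - [0.01, 0, 0]
    - [0.01, 0, 0]
    - [0, 0, 0]
    - [0, 0, 0]
  twist: [0.6, 0, 0, 0, 0, 0, 0]
  claw: [1, 1, 1, 1, 1, 1, 1]

```text
time_s: 23.3
tcp_pos: [0.5185, -0.3843, 0.0949]
ee_rot: [[0.016, -0.103, -0.995], [-0.028, -0.994, 0.102], [-0.999, 0.026, -0.018]]
wrist_force: [-0.2, -0.7, 0.7]
gripper_width: 0.955
```

```bash
python3 - <<'E'
from h import *
st()
plan(.5163,-.383,.064,174,vmax=.015)
E
```

```text
t 23.3 tcp [ 0.5185 -0.3843  0.0949] yaw(toolz) 174.14 F [-0.2 -0.7  0.7] g 0.955 j [-22.  30.  -9.   2. -50. 105.]
tilt [ 0.016 -0.028] n 3 xyz [[0.0103, -0.0006, 0.001], [0.0103, -0.0006, 0.001], [0.0103, -0.0006, 0.001]] twist 0.05 each
```

Request:
apply_moves:
  xyz:
    - [0.01, -0.001, 0.001]
    - [0.01, -0.001, 0.001]
    - [0.009, 0, 0.001]
    - [0, 0, 0]
    - [0, 0, 0]
    - [0, 0, 0]
    - [0, 0, 0]
    - [0, 0, 0]
    - [0, 0, 0]
  twist: [0, 0, 0, 0, 0, 0, 0, 0, 0]
  claw: [1, 1, 1, 1, 0.85, 0.75, 0.5, 0.3, 0.3]

```text
time_s: 24.2
tcp_pos: [0.5166, -0.383, 0.064]
ee_rot: [[0.017, -0.102, -0.995], [-0.029, -0.994, 0.102], [-0.999, 0.027, -0.02]]
wrist_force: [0.2, -0.2, 0.3]
gripper_width: 0.683
```

```bash
python3 - <<'E'
from h import *
st()
plan(.5163,-.383,.064,174,vmax=.015)
shot("side","s22",(240,260,360,370),5)
E
```

```text
t 24.2 tcp [ 0.5166 -0.383   0.064 ] yaw(toolz) 174.16 F [ 0.2 -0.2  0.3] g 0.683 j [-22.  32. -11.   2. -46. 105.]
tilt [ 0.017 -0.029] n 1 xyz [[-0.0, 0.0, 0.0003]] twist 0.16 each
```

View pics/s22.png

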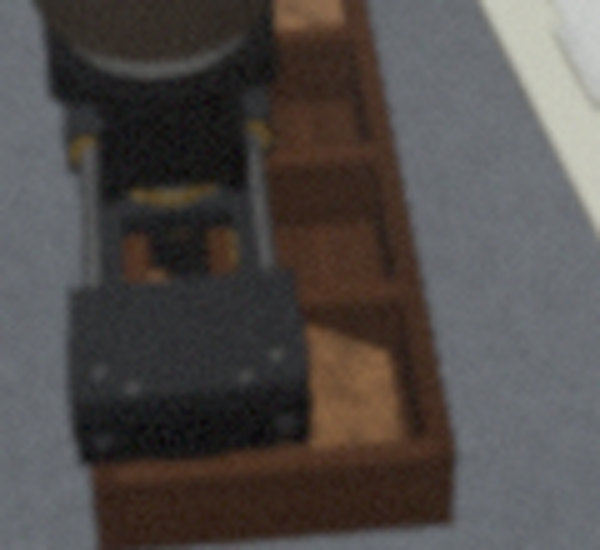

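Request:
apply_moves:
  xyz:
    - [-0.01, 0, 0]
    - [-0.02, 0, 0]
    - [-0.025, 0, 0]
    - [-0.03, 0, 0]
    - [-0.03, 0, 0]
    - [0, 0, 0]
  twist: [0, 0, 0, 0, 0, 0]
  claw: [0.3, 0.3, 0.3, 0.3, 0.3, 0.3]

```text
time_s: 24.85
tcp_pos: [0.5141, -0.3803, 0.1859]
ee_rot: [[0.016, -0.103, -0.995], [-0.03, -0.994, 0.102], [-0.999, 0.028, -0.019]]
wrist_force: [0.4, -0.4, -0.3]
gripper_width: 0.685
```

```bash
python3 - <<'E'
from h import *
st()
plan(.508,.1535,.15,177,vmax=.04)
shot("side","s23",(200,180,400,340),4)
E
```

```text
t 24.85 tcp [ 0.5141 -0.3803  0.1859] yaw(toolz) 174.14 F [ 0.4 -0.4 -0.3] g 0.685 j [-21.  25.  -3.   1. -60. 105.]
tilt [ 0.016 -0.03 ] n 14 xyz [[0.0014, -0.0379, 0.0044], [0.0014, -0.038, 0.0042], [0.0014, -0.038, 0.0041], [0.0014, -0.038, 0.004], [0.0014, -0.038, 0.0038], [0.0014, -0.038, 0.0037], [0.0014, -0.038, 0.0036], [0.0014, -0.038, 0.0034], [0.0014, -0.0381, 0.0033], [0.0014, -0.0381, 0.0032], [0.0014, -0.0381, 0.003], [0.0014, -0.0381, 0.0029], [0.0014, -0.0381, 0.0028], [0.0014, -0.0381, 0.0026]] twist -0.2 each
```

View pics/s23.png

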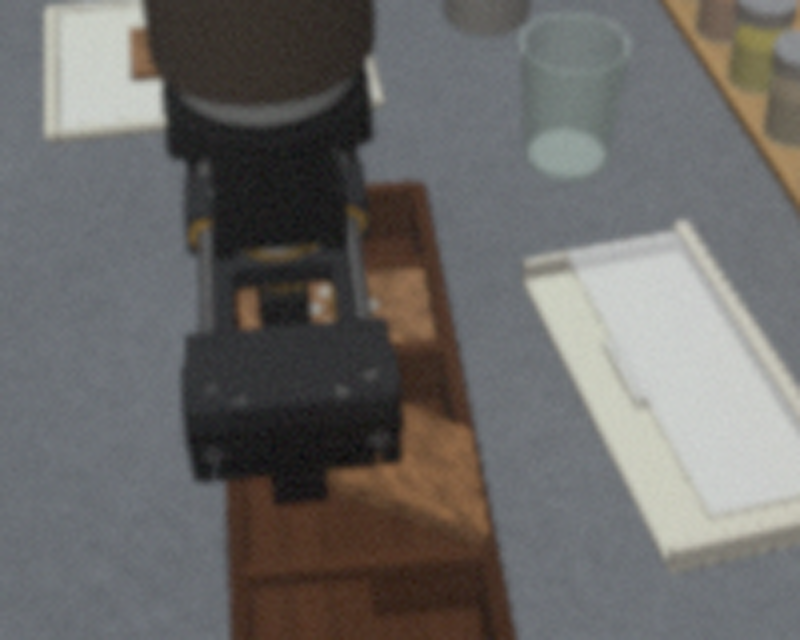

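Request:
apply_moves:
  xyz:
    - [0, -0.03, 0.003]
    - [0, -0.038, 0.003]
    - [0, -0.038, 0.003]
    - [0, -0.038, 0.003]
    - [0, -0.038, 0.003]
    - [0, -0.038, 0.003]
    - [0, -0.038, 0.002]
    - [0, -0.038, 0.002]
    - [0, -0.038, 0.002]
    - [0, -0.038, 0.002]
    - [0, -0.038, 0.002]
    - [0, -0.038, 0.002]
  twist: [-0.2, -0.2, -0.2, -0.2, -0.2, -0.2, -0.2, -0.2, -0.2, -0.2, -0.2, -0.2]
  claw: [0.3, 0.3, 0.3, 0.3, 0.3, 0.3, 0.3, 0.3, 0.3, 0.3, 0.3, 0.3]

```text
time_s: 26.1
tcp_pos: [0.5139, 0.0819, 0.1636]
ee_rot: [[-0.004, -0.071, -0.997], [-0.026, -0.997, 0.071], [-1.0, 0.027, 0.002]]
wrist_force: [1.0, -1.0, -0.9]
gripper_width: 0.684
```

```bash
python3 - <<'E'
from h import *
st()
plan(.508,.1535,.12,177,vmax=.03)
shot("side","s24",(170,100,330,220),5)
E
```

```text
t 26.1 tcp [0.5139 0.0819 0.1636] yaw(toolz) 175.93 F [ 1.  -1.  -0.9] g 0.684 j [ 28.  16. -20.   2. -54.  57.]
tilt [-0.004 -0.026] n 3 xyz [[0.0139, -0.024, 0.0036], [0.0139, -0.0241, 0.0035], [0.0139, -0.0241, 0.0033]] twist -0.36 each
```

View pics/s24.png

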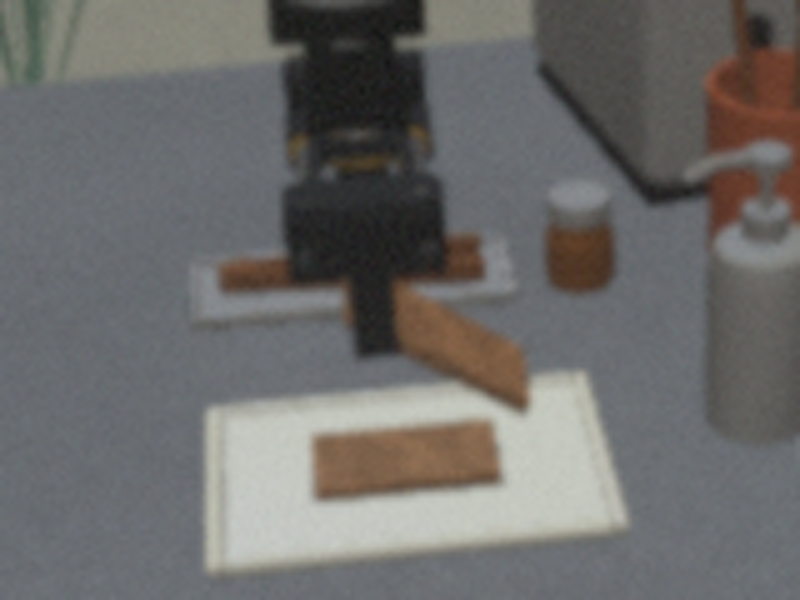

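Request:
apply_moves:
  xyz:
    - [0.008, -0.023, -0.011]
    - [0.01, -0.023, -0.011]
    - [0.015, -0.02, -0.011]
    - [0.015, 0, 0]
    - [0.01, 0, 0]
    - [0, 0, 0]
  twist: [-0.4, -0.4, -0.3, 0, 0, 0]
  claw: [0.3, 0.3, 0.3, 0.3, 0.3, 0.3]

```text
time_s: 26.75
tcp_pos: [0.5492, 0.1535, 0.0982]
ee_rot: [[-0.008, -0.041, -0.999], [-0.028, -0.999, 0.041], [-1.0, 0.028, 0.007]]
wrist_force: [0.1, -0.0, 0.5]
gripper_width: 0.68
```

```bash
python3 - <<'E'
from h import *
st()
plan(.546,.1516,.085,177,vmax=.03)
shot("side","s25",(170,100,330,220),5)
E
```

```text
t 26.75 tcp [0.5492 0.1535 0.0982] yaw(toolz) 177.63 F [ 0.1 -0.   0.5] g 0.68 j [ 32.  25. -18.   1. -49.  54.]
tilt [-0.008 -0.028] n 1 xyz [[0.0133, 0.0017, 0.003]] twist 0.63 each
```

View pics/s25.png

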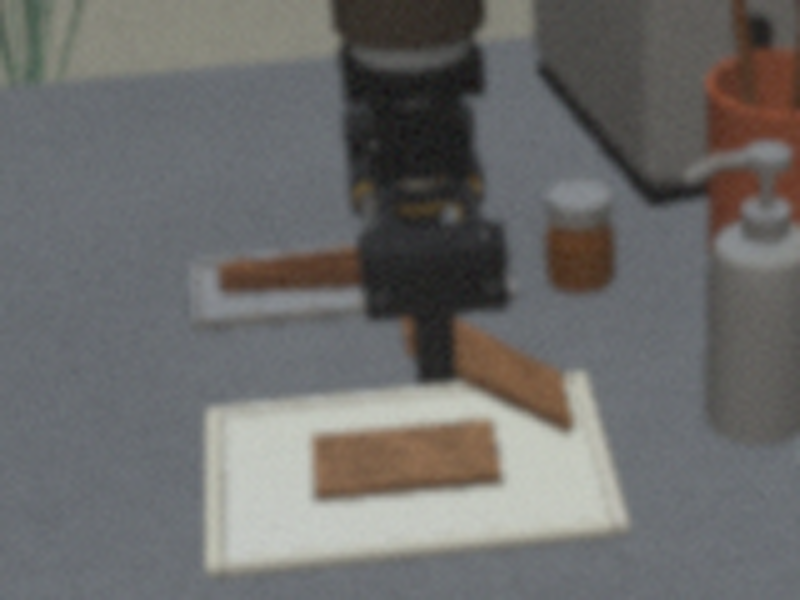

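Request:
apply_moves:
  xyz:
    - [0.012, 0.001, 0.003]
    - [0.01, 0, 0.002]
    - [0.006, 0, 0.001]
    - [0.005, 0, 0.002]
    - [0.005, 0, 0.002]
  twist: [0.3, 0.3, 0, 0, 0]
  claw: [0.3, 0.3, 0.3, 0.3, 0.3]

```text
time_s: 27.3
tcp_pos: [0.5405, 0.1514, 0.0639]
ee_rot: [[-0.001, -0.053, -0.999], [-0.025, -0.998, 0.053], [-1.0, 0.025, 0.0]]
wrist_force: [-3.2, 0.8, 7.5]
gripper_width: 0.686
```

```bash
python3 - <<'E'
from h import *
st()
plan(.5353,.152,.0463,177,vmax=.03)
shot("side","s26",(170,100,330,220),5)
E
```

```text
t 27.3 tcp [0.5405 0.1514 0.0639] yaw(toolz) 176.95 F [-3.2  0.8  7.5] g 0.686 j [ 33.  27. -21.   2. -43.  53.]
tilt [-0.001 -0.025] n 1 xyz [[0.0175, -0.0008, 0.0052]] twist -0.05 each
```

View pics/s26.png

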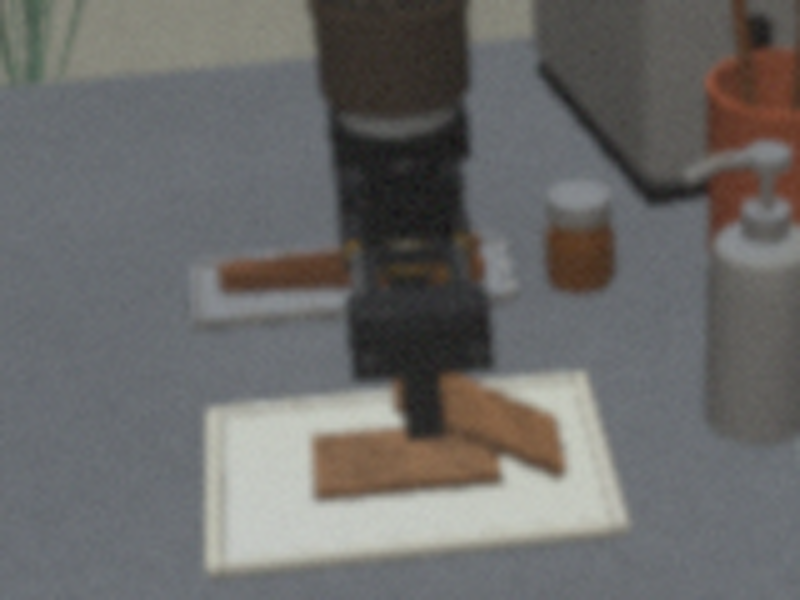

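Request:
apply_moves:
  xyz:
    - [0.005, 0, 0.002]
    - [0.005, 0, 0.001]
    - [0.004, 0, 0.001]
    - [0.003, 0, 0.001]
  twist: [0, 0, 0, 0]
  claw: [0.3, 0.3, 0.3, 0.3]

```text
time_s: 27.75
tcp_pos: [0.5348, 0.1515, 0.0491]
ee_rot: [[0.0, -0.052, -0.999], [-0.024, -0.998, 0.052], [-1.0, 0.024, -0.002]]
wrist_force: [-3.3, -0.7, 4.1]
gripper_width: 0.684
```

```bash
python3 - <<'E'
from h import *
st()
shot("side","s27",(170,100,330,220),5)
E
```

```text
t 27.75 tcp [0.5348 0.1515 0.0491] yaw(toolz) 177.0 F [-3.3 -0.7  4.1] g 0.684 j [ 33.  27. -23.   2. -41.  52.]
```

View pics/s27.png

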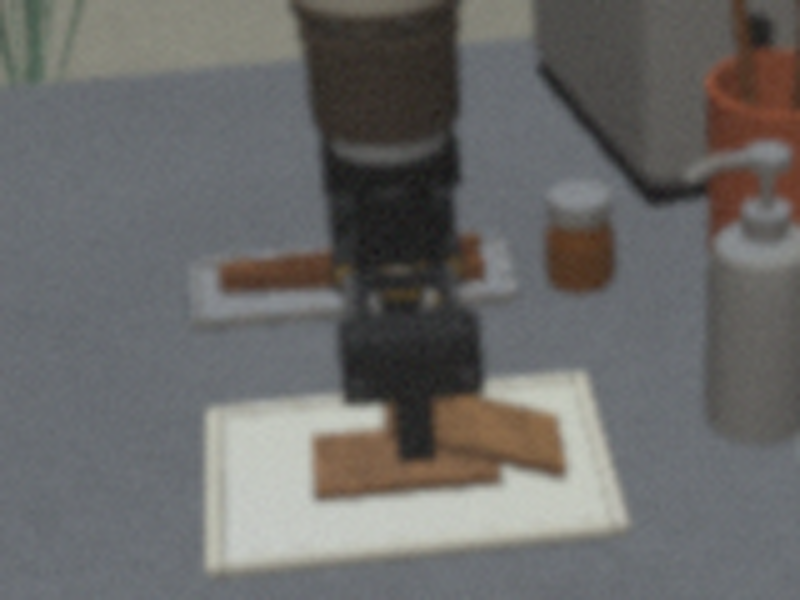

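Request:
apply_moves:
  xyz:
    - [-0.01, 0, 0]
    - [-0.015, 0, 0.005]
    - [0, 0, 0.015]
    - [0, 0, 0.015]
    - [0, 0, 0.003]
    - [0, 0, 0]
  twist: [0, 0, 0, 0, 0, 0]
  claw: [0.3, 0.3, 0.3, 0.3, 0.3, 0.3]

```text
time_s: 28.4
tcp_pos: [0.4981, 0.1554, 0.0786]
ee_rot: [[0.007, -0.052, -0.999], [-0.02, -0.998, 0.052], [-1.0, 0.02, -0.008]]
wrist_force: [-0.1, 0.9, -1.1]
gripper_width: 0.682
```

```bash
python3 - <<'E'
from h import *
st()
plan(.4969,.1542,.062,177,vmax=.03)
shot("side","s28",(170,100,330,220),5)
E
```

```text
t 28.4 tcp [0.4981 0.1554 0.0786] yaw(toolz) 177.0 F [-0.1  0.9 -1.1] g 0.682 j [ 36.  22. -26.   2. -42.  50.]
tilt [ 0.007 -0.02 ] n 1 xyz [[0.0166, 0.0009, 0.0013]] twist 0.0 each
```

View pics/s28.png

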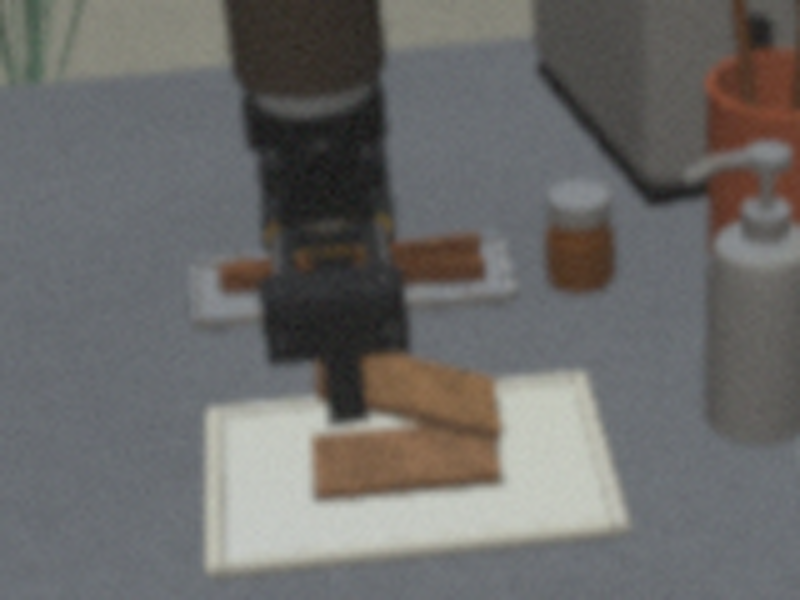

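Request:
apply_moves:
  xyz:
    - [0.008, 0.001, 0.001]
    - [0.008, 0, 0.001]
    - [0.005, 0, 0.001]
    - [0.005, 0, 0.001]
    - [0.005, 0, 0.001]
  twist: [0, 0, 0, 0, 0]
  claw: [0.3, 0.3, 0.3, 0.3, 0.3]

```text
time_s: 28.95
tcp_pos: [0.4955, 0.1546, 0.0461]
ee_rot: [[0.009, -0.053, -0.999], [-0.019, -0.998, 0.053], [-1.0, 0.019, -0.01]]
wrist_force: [-2.0, 0.3, 2.8]
gripper_width: 0.688
```

```bash
python3 - <<'E'
from h import *
st()
plan(.4915,.1545,.031,177,vmax=.03)
shot("side","s29",(170,100,330,220),5)
E
```

```text
t 28.95 tcp [0.4955 0.1546 0.0461] yaw(toolz) 176.97 F [-2.   0.3  2.8] g 0.688 j [ 36.  25. -29.   2. -37.  49.]
tilt [ 0.009 -0.019] n 1 xyz [[0.015, 0.0001, 0.0042]] twist -0.03 each
```

View pics/s29.png

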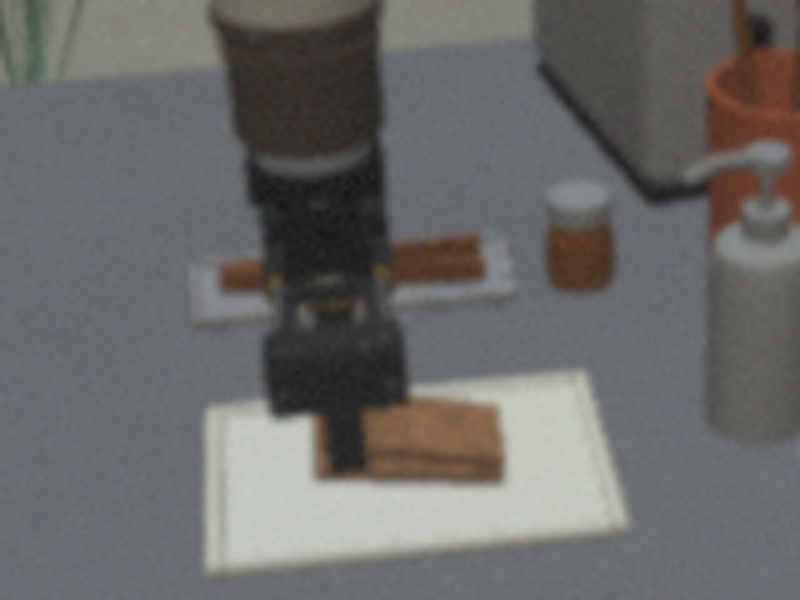

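Request:
apply_moves:
  xyz:
    - [0.004, 0, 0.003]
    - [0.005, 0, 0.002]
    - [0.004, 0, 0.001]
    - [0.002, 0, 0]
  twist: [0, 0, 0, 0]
  claw: [0.3, 0.3, 0.3, 0.3]

```text
time_s: 29.4
tcp_pos: [0.4915, 0.1553, 0.0311]
ee_rot: [[0.014, -0.052, -0.999], [-0.018, -0.999, 0.051], [-1.0, 0.018, -0.015]]
wrist_force: [-5.2, -0.1, 21.8]
gripper_width: 0.687
```

```bash
python3 - <<'E'
from h import *
st()
plan(.4915,.1545,.029,177,vmax=.03)
shot("side","s30",(200,140,310,220),7)
E
```

```text
t 29.4 tcp [0.4915 0.1553 0.0311] yaw(toolz) 177.05 F [-5.2 -0.1 21.8] g 0.687 j [ 36.  26. -30.   2. -34.  49.]
tilt [ 0.014 -0.018] n 1 xyz [[0.0021, 0.0008, -0.0]] twist 0.05 each
```

View pics/s30.png

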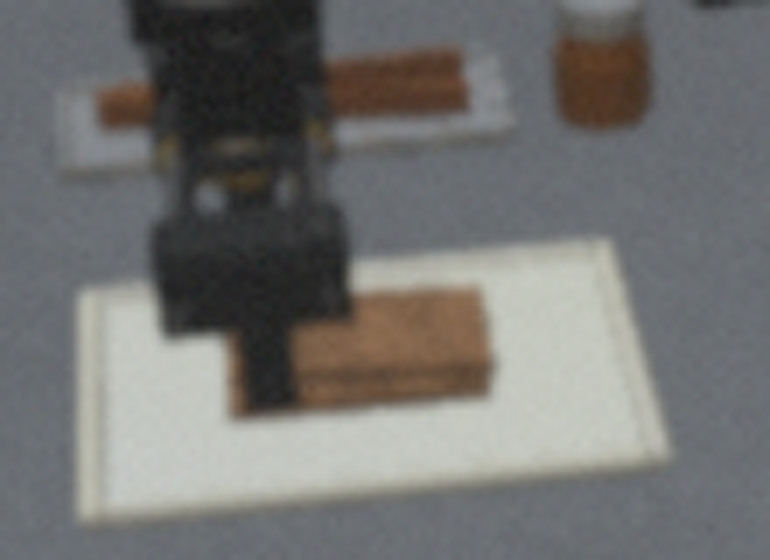

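Request:
apply_moves:
  xyz:
    - [-0.001, 0, 0]
    - [0, 0, 0]
    - [0, 0, 0]
    - [0, 0, 0]
    - [-0.015, 0, 0]
    - [-0.03, 0, 0]
    - [-0.04, 0, 0]
    - [-0.04, 0, 0]
    - [0, 0, 0]
  twist: [0, 0, 0, 0, 0, 0, 0, 0, 0]
  claw: [0.69, 0.75, 0.85, 0.95, 0.95, 0.9, 0.5, 0, 0]

```text
time_s: 30.35
tcp_pos: [0.4862, 0.1559, 0.1564]
ee_rot: [[0.0, -0.053, -0.999], [-0.026, -0.998, 0.053], [-1.0, 0.026, -0.002]]
wrist_force: [0.7, 0.1, 0.5]
gripper_width: 0.707
```

```bash
python3 - <<'E'
from h import *
st()
plan(.604,-.1775,.15,174,vmax=.045)
shot("side","s31",(200,140,310,220),7)
E
```

```text
t 30.35 tcp [0.4862 0.1559 0.1564] yaw(toolz) 176.98 F [0.7 0.1 0.5] g 0.707 j [ 37.  16. -22.   2. -53.  49.]
tilt [ 0.    -0.026] n 8 xyz [[0.0019, 0.0408, -0.0169], [0.0019, 0.0407, -0.0172], [0.0019, 0.0406, -0.0174], [0.0019, 0.0405, -0.0177], [0.0019, 0.0404, -0.018], [0.0019, 0.0402, -0.0182], [0.0019, 0.0401, -0.0185], [0.0019, 0.04, -0.0187]] twist 0.37 each
```

View pics/s31.png

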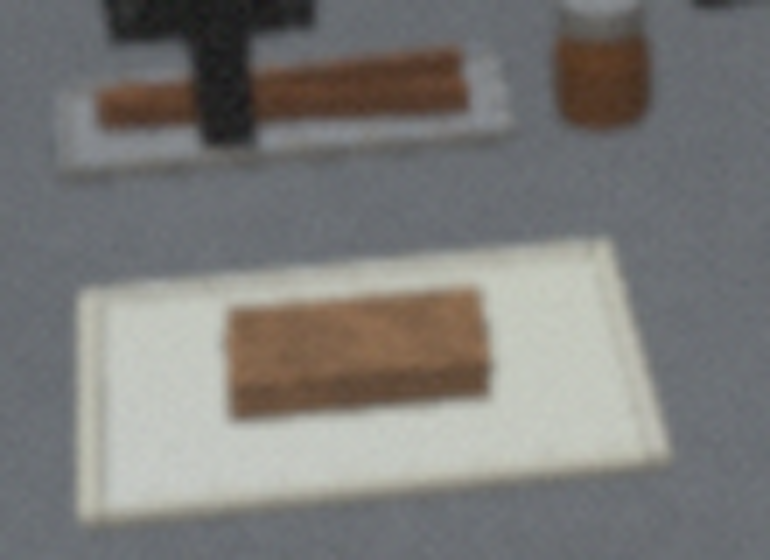

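Request:
apply_moves:
  xyz:
    - [0, 0.041, -0.017]
    - [0, 0.041, -0.017]
    - [0, 0.041, -0.017]
    - [0, 0.041, -0.018]
    - [0, 0.04, -0.018]
    - [0, 0.04, -0.018]
    - [0, 0.04, -0.018]
    - [0, 0.03, -0.01]
    - [0, 0, 0]
  twist: [0.4, 0.4, 0.4, 0.4, 0.4, 0.4, 0.4, 0.3, 0]
  claw: [0, 0, 0, 0, 0, 0, 0, 0, 0]

```text
time_s: 31.3
tcp_pos: [0.5895, -0.1789, 0.1458]
ee_rot: [[-0.031, -0.105, -0.994], [-0.028, -0.994, 0.106], [-0.999, 0.031, 0.028]]
wrist_force: [-0.2, 1.0, -0.2]
gripper_width: 0.006
```

```bash
python3 - <<'E'
from h import *
st()
plan(.604,-.1775,.08,174,vmax=.03)
c=shot("top","t6",(180,180,340,300),5)
for k,z in(("slab_a",.028),("platter",.0115)):
    for g in imaging.regions_of(k,c)[:5]: print(k,round(g["p"],2),g["centre"],rect(c,g["mask"],z))
c=imaging.capture("side")
for k,z in(("slab_nut",.044),):
    for g in imaging.regions_of(k,c)[:5]: print(k,round(g["p"],2),g["centre"],rect(c,g["mask"],z))
E
```

```text
t 31.3 tcp [ 0.5895 -0.1789  0.1458] yaw(toolz) 173.92 F [-0.2  1.  -0.2] g 0.006 j [ -1.  26.  -8.   2. -58.  84.]
tilt [-0.031 -0.028] n 3 xyz [[0.0217, -0.0017, -0.0054], [0.0217, -0.0017, -0.0054], [0.0217, -0.0017, -0.0054]] twist -0.03 each
slab_a 0.79 [227.8, 240.5] [532.1, 153.5, 112.8, 61.3, -3.2]
platter 0.89 [243.7, 245.4] [530.7, 152.7, 247.0, 172.3, -2.0]
slab_nut 0.6 [282.6, 257.2] [566.7, -173.3, 110.0, 59.9, -6.2]
```

View pics/t6.png

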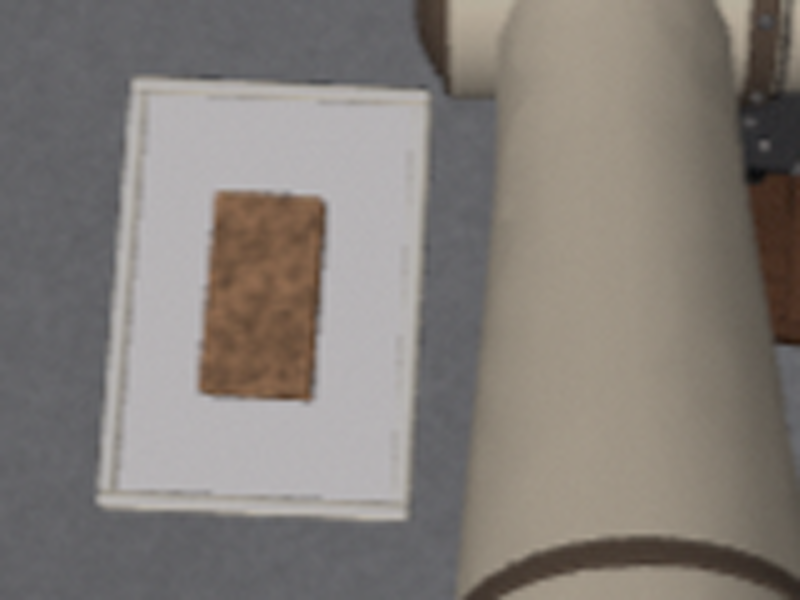

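Request:
apply_moves:
  xyz:
    - [0.015, -0.002, -0.006]
    - [0.025, -0.001, -0.006]
    - [0.025, 0, -0.004]
    - [0.008, 0, 0]
    - [0, 0, 0]
  twist: [0, 0, 0, 0, 0]
  claw: [0, 0, 0, 0, 0]

```text
time_s: 32.05
tcp_pos: [0.6054, -0.1691, 0.0708]
ee_rot: [[-0.026, -0.091, -0.996], [-0.027, -0.995, 0.091], [-0.999, 0.03, 0.023]]
wrist_force: [-0.6, -0.1, 0.6]
gripper_width: 0.005
```

```bash
python3 - <<'E'
from h import *
st()
plan(.604,-.1775,.062,174,vmax=.03)
E
```

```text
t 32.05 tcp [ 0.6054 -0.1691  0.0708] yaw(toolz) 174.76 F [-0.6 -0.1  0.6] g 0.005 j [ -0.  32. -10.   2. -49.  84.]
tilt [-0.026 -0.027] n 1 xyz [[0.009, 0.0082, 0.0004]] twist 0.76 each
```

Request:
apply_moves:
  xyz:
    - [0, 0.008, 0]
    - [0.006, 0.001, -0.001]
    - [0.005, 0, 0]
    - [0.005, 0, 0]
    - [0.005, 0, 0]
    - [0.004, 0, 0]
    - [0.004, 0, 0]
  twist: [0.6, 0.1, 0, 0, 0, 0, 0]
  claw: [0, 0, 0, 0, 0, 0, 0]

```text
time_s: 32.75
tcp_pos: [0.607, -0.1795, 0.0439]
ee_rot: [[-0.019, -0.103, -0.995], [-0.028, -0.994, 0.103], [-0.999, 0.03, 0.016]]
wrist_force: [0.7, -0.5, 0.7]
gripper_width: 0.003
```

```bash
python3 - <<'E'
from h import *
st()
shot("side","s32",(240,210,340,290),6)
E
```

```text
t 32.75 tcp [ 0.607  -0.1795  0.0439] yaw(toolz) 174.06 F [ 0.7 -0.5  0.7] g 0.003 j [ -1.  34. -11.   2. -46.  84.]
```

View pics/s32.png

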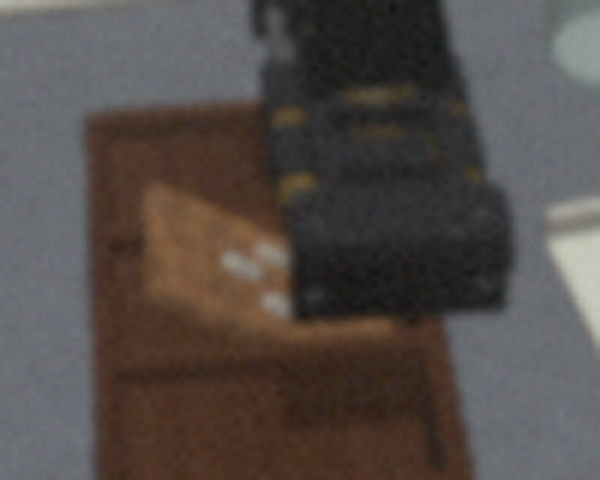

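Request:
apply_moves:
  xyz:
    - [0.004, 0, 0]
    - [0.004, 0, 0]
    - [0.004, 0, 0]
    - [0.003, 0, 0]
  twist: [0, 0, 0, 0]
  claw: [0, 0, 0, 0]

```text
time_s: 33.2
tcp_pos: [0.6123, -0.1809, 0.037]
ee_rot: [[-0.008, -0.098, -0.995], [-0.033, -0.995, 0.098], [-0.999, 0.034, 0.004]]
wrist_force: [-5.8, 4.1, 16.9]
gripper_width: 0.006
```

Request:
apply_moves:
  xyz:
    - [-0.02, 0, 0]
    - [-0.04, 0, 0]
    - [-0.03, 0, 0]
    - [0, 0, 0.02]
    - [0, 0, 0.025]
    - [0, 0, 0.02]
    - [0, 0, 0.005]
    - [0, 0, 0]
    - [0, 0, 0]
    - [0, 0, 0]
  twist: [0, 0, 0, 0, 0, 0, 0, 0, 0, 0]
  claw: [0, 0, 0, 1, 1, 1, 1, 1, 1, 1]

```text
time_s: 34.2
tcp_pos: [0.5446, -0.1707, 0.1317]
ee_rot: [[-0.002, -0.097, -0.995], [-0.034, -0.995, 0.097], [-0.999, 0.034, -0.001]]
wrist_force: [0.7, 0.4, 0.0]
gripper_width: 0.563
```

```bash
python3 - <<'E'
from h import *
st()
C=np.array([567.4,-173.5]);ux=np.array([.9945,-.1045]);uy=np.array([.1045,.9945])
g=C-28.5*ux; print(g); plan(g[0]/1e3,g[1]/1e3,.095,174)
c=shot("side","s33",(240,200,340,290),6)
P=[np.r_[(C+x*ux+y*uy)/1000,z/1000] for x,z in((-44.1,64),(-38.7,72.4),(48,4),(53.5,12.4)) for y in(-30,30)]
print(np.round((w2p(c,P)-[240,200])*6).tolist())
E
```

```text
t 34.2 tcp [ 0.5446 -0.1707  0.1317] yaw(toolz) 174.45 F [0.7 0.4 0. ] g 0.563 j [ -0.  22. -17.   3. -51.  83.]
[ 539.05675 -170.52175]
tilt [-0.002 -0.034] n 2 xyz [[0.0183, -0.0004, 0.0028], [0.0183, -0.0004, 0.0028]] twist 0.22 each
[[146.0, 364.0], [140.0, 256.0], [160.0, 346.0], [152.0, 239.0], [393.0, 460.0], [375.0, 352.0], [408.0, 443.0], [388.0, 335.0]]
```

View pics/s33.png

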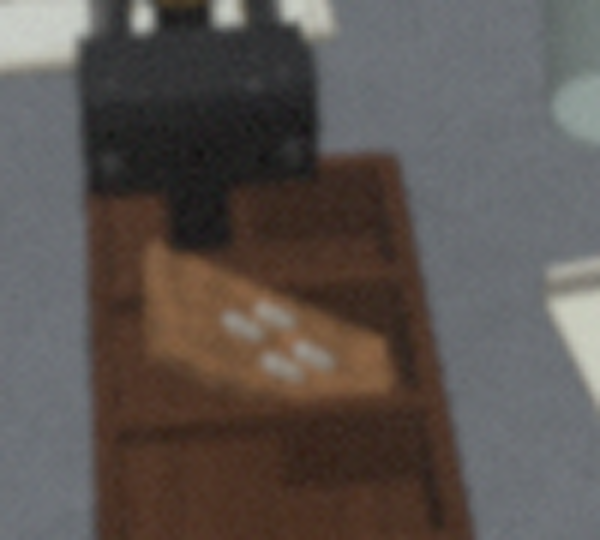

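Request:
apply_moves:
  xyz:
    - [0.01, 0, 0.003]
    - [0.01, 0, 0.002]
    - [0.01, 0, 0.001]
    - [0, 0, 0]
    - [0, 0, 0]
    - [0, 0, 0]
  twist: [0.4, 0, 0, 0, 0, 0]
  claw: [1, 1, 1, 1, 1, 1]

```text
time_s: 34.85
tcp_pos: [0.5383, -0.1712, 0.0966]
ee_rot: [[-0.006, -0.104, -0.995], [-0.034, -0.994, 0.105], [-0.999, 0.035, 0.002]]
wrist_force: [-0.1, -0.2, 0.0]
gripper_width: 0.995
```

```bash
python3 - <<'E'
from h import *
st()
plan(.539,-.1705,.064,174,vmax=.013)
E
```

```text
t 34.85 tcp [ 0.5383 -0.1712  0.0966] yaw(toolz) 174.0 F [-0.1 -0.2  0. ] g 0.995 j [ -0.  24. -20.   3. -46.  82.]
tilt [-0.006 -0.034] n 3 xyz [[0.0108, -0.0006, -0.0002], [0.0108, -0.0006, -0.0002], [0.0108, -0.0006, -0.0002]] twist 0.0 each
```

Request:
apply_moves:
  xyz:
    - [0.01, -0.001, 0]
    - [0.01, -0.001, 0]
    - [0.01, 0, 0]
    - [0, 0, 0]
    - [0, 0, 0]
    - [0, 0, 0]
    - [0, 0, 0]
    - [0, 0, 0]
    - [0, 0, 0]
  twist: [0, 0, 0, 0, 0, 0, 0, 0, 0]
  claw: [1, 1, 1, 1, 0.85, 0.75, 0.5, 0.3, 0.3]

```text
time_s: 35.75
tcp_pos: [0.5392, -0.1704, 0.0648]
ee_rot: [[-0.004, -0.104, -0.995], [-0.035, -0.994, 0.104], [-0.999, 0.035, 0.0]]
wrist_force: [0.0, -0.8, -0.6]
gripper_width: 0.689
```

```bash
python3 - <<'E'
from h import *
st()
shot("side","s34",(240,200,340,290),6)
E
```

```text
t 35.75 tcp [ 0.5392 -0.1704  0.0648] yaw(toolz) 174.02 F [ 0.  -0.8 -0.6] g 0.689 j [ -0.  27. -22.   3. -42.  82.]
```

View pics/s34.png

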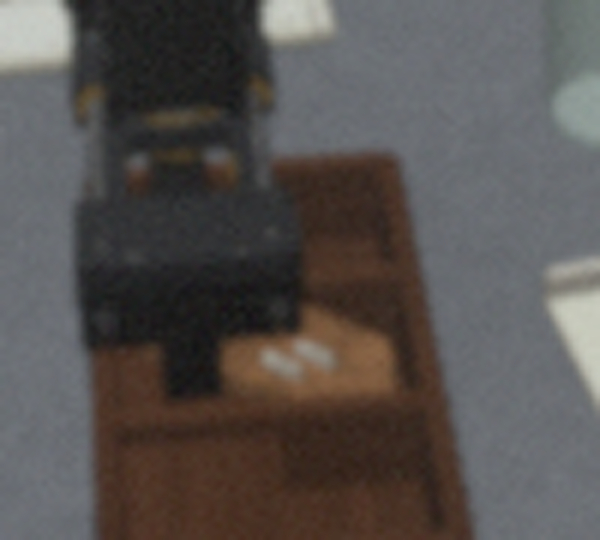

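Request:
apply_moves:
  xyz:
    - [-0.01, 0, 0]
    - [-0.02, 0, 0]
    - [-0.025, 0, 0]
    - [-0.025, 0, 0]
    - [-0.02, 0, 0]
    - [0, 0, 0]
  twist: [0, 0, 0, 0, 0, 0]
  claw: [0.3, 0.3, 0.3, 0.3, 0.3, 0.3]

```text
time_s: 36.4
tcp_pos: [0.5396, -0.1665, 0.1715]
ee_rot: [[-0.003, -0.104, -0.995], [-0.034, -0.994, 0.104], [-0.999, 0.034, -0.001]]
wrist_force: [0.2, -0.4, 1.3]
gripper_width: 0.686
```

```bash
python3 - <<'E'
from h import *
st()
plan(.545,.1516,.13,177,vmax=.035)
E
```

```text
t 36.4 tcp [ 0.5396 -0.1665  0.1715] yaw(toolz) 174.02 F [ 0.2 -0.4  1.3] g 0.686 j [  0.  19. -15.   2. -56.  82.]
tilt [-0.003 -0.034] n 10 xyz [[0.0031, -0.0318, 0.0028], [0.0031, -0.0318, 0.0026], [0.0031, -0.0318, 0.0025], [0.0031, -0.0319, 0.0023], [0.0031, -0.0319, 0.0021], [0.0031, -0.0319, 0.002], [0.0031, -0.0319, 0.0018], [0.0031, -0.0319, 0.0016], [0.0031, -0.0319, 0.0015], [0.0031, -0.0319, 0.0013]] twist -0.3 each
```

Request:
apply_moves:
  xyz:
    - [0, -0.031, 0.003]
    - [0, -0.032, 0.003]
    - [0, -0.032, 0.002]
    - [0, -0.032, 0.002]
    - [0.002, -0.032, 0.002]
    - [0.004, -0.032, 0.002]
    - [0.004, -0.032, 0.001]
    - [0.005, -0.032, 0.001]
    - [0.005, -0.032, 0.001]
    - [0.005, -0.031, 0]
    - [0, 0, 0]
  twist: [-0.3, -0.3, -0.3, -0.3, -0.3, -0.3, -0.3, -0.3, -0.3, -0.3, 0]
  claw: [0.3, 0.3, 0.3, 0.3, 0.3, 0.3, 0.3, 0.3, 0.3, 0.3, 0.3]

```text
time_s: 37.5
tcp_pos: [0.5451, 0.1626, 0.1317]
ee_rot: [[-0.006, -0.055, -0.998], [-0.033, -0.998, 0.055], [-0.999, 0.033, 0.005]]
wrist_force: [-0.6, -1.3, -1.0]
gripper_width: 0.685
```

```bash
python3 - <<'E'
from h import *
st()
plan(.546,.1516,.085,177,vmax=.03)
shot("side","s35",(170,100,330,220),5)
E
```

```text
t 37.5 tcp [0.5451 0.1626 0.1317] yaw(toolz) 176.85 F [-0.6 -1.3 -1. ] g 0.685 j [ 34.  23. -16.   2. -53.  52.]
tilt [-0.006 -0.033] n 2 xyz [[0.0235, 0.0047, -0.0008], [0.0235, 0.0047, -0.0008]] twist -0.07 each
```

View pics/s35.png

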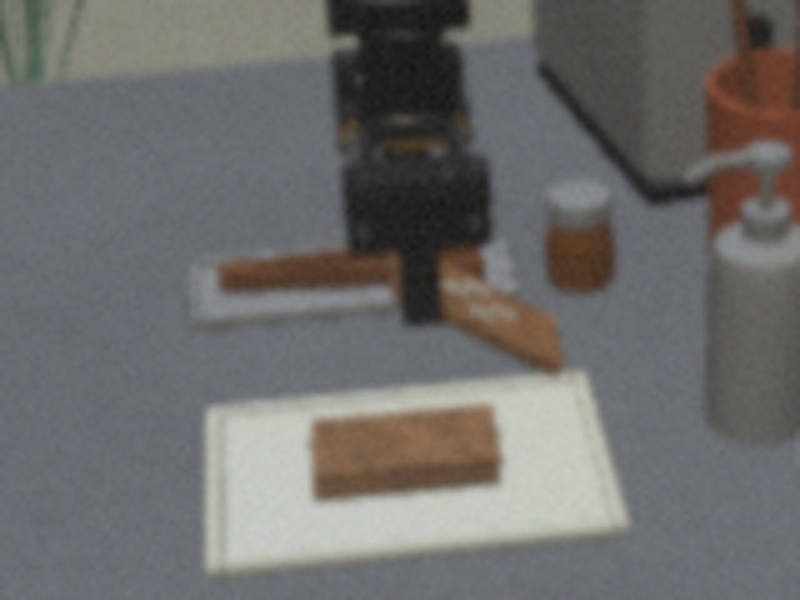

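Request:
apply_moves:
  xyz:
    - [0.015, 0.006, -0.005]
    - [0.02, 0.005, -0.005]
    - [0.012, 0, -0.001]
    - [0, 0, 0]
  twist: [0, -0.1, 0, 0]
  claw: [0.3, 0.3, 0.3, 0.3]

```text
time_s: 37.95
tcp_pos: [0.554, 0.1456, 0.0839]
ee_rot: [[-0.008, -0.056, -0.998], [-0.033, -0.998, 0.056], [-0.999, 0.034, 0.006]]
wrist_force: [-1.1, -1.0, -0.4]
gripper_width: 0.687
```

```bash
python3 - <<'E'
from h import *
st()
plan(.5547,.1512,.072,177,vmax=.03)
shot("side","s36",(170,100,330,220),5)
E
```

```text
t 37.95 tcp [0.554  0.1456 0.0839] yaw(toolz) 176.79 F [-1.1 -1.  -0.4] g 0.687 j [ 32.  26. -18.   2. -47.  54.]
tilt [-0.008 -0.033] n 1 xyz [[0.0117, -0.006, -0.0005]] twist -0.21 each
```

View pics/s36.png

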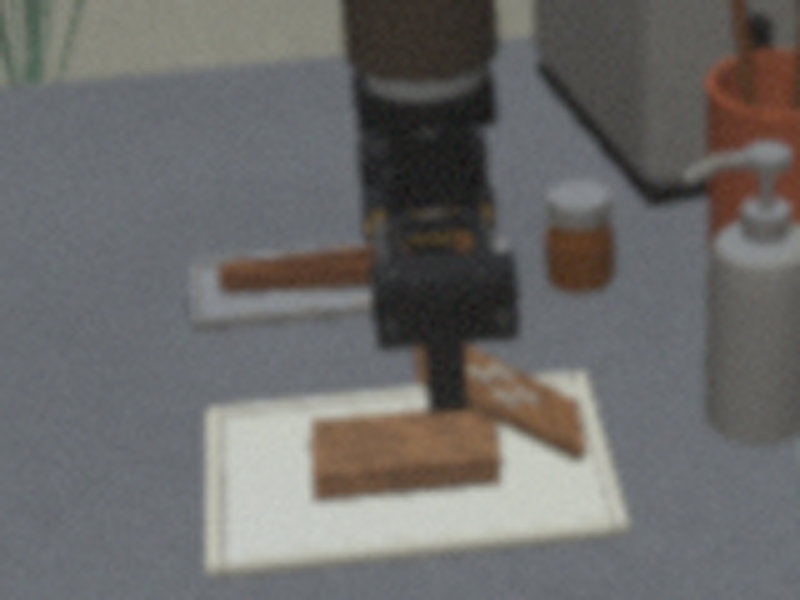

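Request:
apply_moves:
  xyz:
    - [0.006, -0.005, 0]
    - [0.007, 0, 0]
    - [0.005, 0, 0.002]
    - [0.005, 0, 0.003]
    - [0.003, 0, 0.001]
  twist: [-0.2, 0, 0, 0, 0]
  claw: [0.3, 0.3, 0.3, 0.3, 0.3]

```text
time_s: 38.5
tcp_pos: [0.5497, 0.1513, 0.0607]
ee_rot: [[-0.001, -0.051, -0.999], [-0.031, -0.998, 0.051], [-1.0, 0.031, -0.0]]
wrist_force: [-3.1, -0.6, 4.8]
gripper_width: 0.686
```

```bash
python3 - <<'E'
from h import *
st()
shot("side","s37",(170,100,330,220),5)
E
```

```text
t 38.5 tcp [0.5497 0.1513 0.0607] yaw(toolz) 177.06 F [-3.1 -0.6  4.8] g 0.686 j [ 32.  28. -20.   2. -43.  53.]
```

View pics/s37.png

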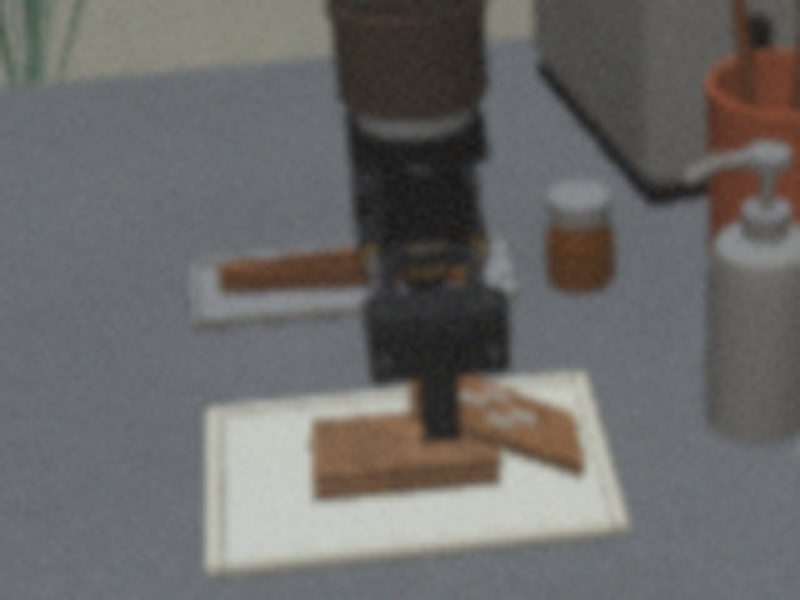

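Request:
apply_moves:
  xyz:
    - [0.003, 0, 0.001]
    - [0.001, 0, 0]
    - [-0.015, 0, 0]
    - [-0.02, 0, 0.005]
    - [0, 0, 0.015]
    - [0, 0, 0.02]
    - [0, 0, 0.01]
    - [0, 0, 0]
  twist: [0, 0, 0, 0, 0, 0, 0, 0]
  claw: [0.3, 0.3, 0.3, 0.3, 0.3, 0.3, 0.3, 0.3]

```text
time_s: 39.35
tcp_pos: [0.498, 0.156, 0.0915]
ee_rot: [[-0.0, -0.051, -0.999], [-0.029, -0.998, 0.051], [-1.0, 0.029, -0.001]]
wrist_force: [-0.9, -0.6, 0.0]
gripper_width: 0.687
```

```bash
python3 - <<'E'
from h import *
st()
shot("side","s38",(170,100,330,220),5)
# pile top center 532,153.5; final grip
plan(.500,.1552,.076,177)
E
```

```text
t 39.35 tcp [0.498  0.156  0.0915] yaw(toolz) 177.07 F [-0.9 -0.6  0. ] g 0.687 j [ 36.  21. -25.   2. -44.  50.]
tilt [ 0.001 -0.028] n 1 xyz [[0.0156, 0.0004, -0.0013]] twist 0.07 each
```

View pics/s38.png

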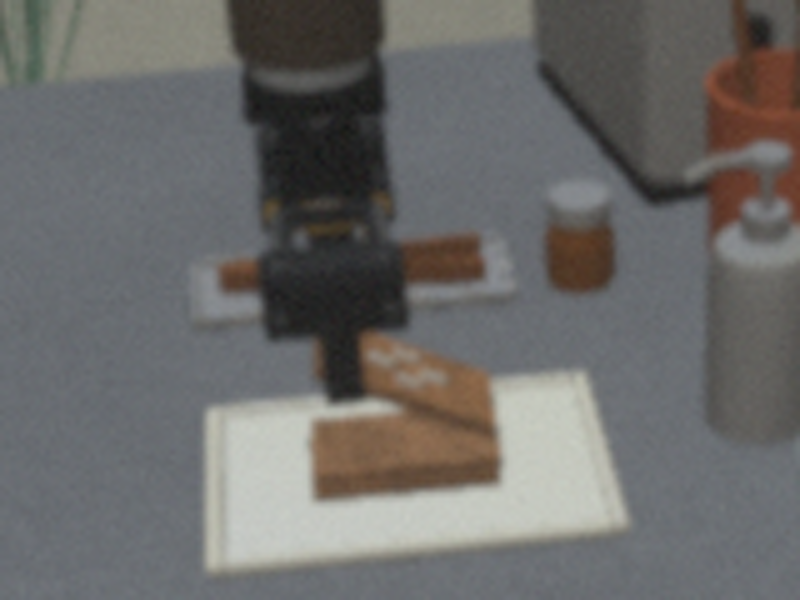

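Request:
apply_moves:
  xyz:
    - [0.008, 0.001, 0]
    - [0.007, 0, 0]
    - [0.005, 0, 0.001]
    - [0.005, 0, 0.002]
    - [0.005, 0, 0.002]
  twist: [0, 0, 0, 0, 0]
  claw: [0.3, 0.3, 0.3, 0.3, 0.3]

```text
time_s: 39.9
tcp_pos: [0.4967, 0.1552, 0.0598]
ee_rot: [[0.004, -0.052, -0.999], [-0.027, -0.998, 0.052], [-1.0, 0.027, -0.005]]
wrist_force: [-1.2, -0.6, 2.6]
gripper_width: 0.683
```

```bash
python3 - <<'E'
from h import *
st()
shot("side","s39",(170,100,330,220),5)
plan(.4915,.155,.040,177,n=4)
E
```

```text
t 39.9 tcp [0.4967 0.1552 0.0598] yaw(toolz) 177.05 F [-1.2 -0.6  2.6] g 0.683 j [ 36.  24. -27.   2. -39.  49.]
tilt [ 0.003 -0.028] n 4 xyz [[0.0048, -0.0001, 0.0011], [0.0048, -0.0001, 0.0011], [0.0048, -0.0001, 0.0011], [0.0048, -0.0001, 0.0011]] twist 0.01 each
```

View pics/s39.png

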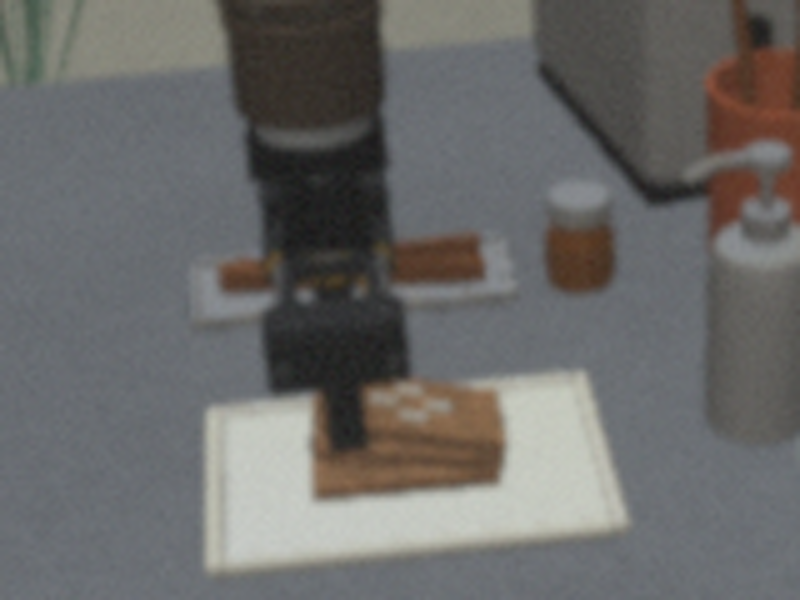

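Request:
apply_moves:
  xyz:
    - [0.005, 0, 0.002]
    - [0.005, 0, 0.002]
    - [0.005, 0, 0.001]
    - [0.003, 0, 0.001]
  twist: [0, 0, 0, 0]
  claw: [0.3, 0.3, 0.3, 0.3]

```text
time_s: 40.35
tcp_pos: [0.492, 0.1556, 0.0405]
ee_rot: [[0.008, -0.051, -0.999], [-0.026, -0.998, 0.051], [-1.0, 0.025, -0.009]]
wrist_force: [1.0, -2.9, 7.6]
gripper_width: 0.688
```

```bash
python3 - <<'E'
from h import *
st()
shot("side","s40",(200,140,310,220),7)
plan(.4915,.155,.040,177,n=1)
E
```

```text
t 40.35 tcp [0.492  0.1556 0.0405] yaw(toolz) 177.08 F [ 1.  -2.9  7.6] g 0.688 j [ 36.  25. -29.   2. -36.  49.]
tilt [ 0.008 -0.026] n 1 xyz [[0.0004, 0.0006, 0.0005]] twist 0.1 each
```

View pics/s40.png

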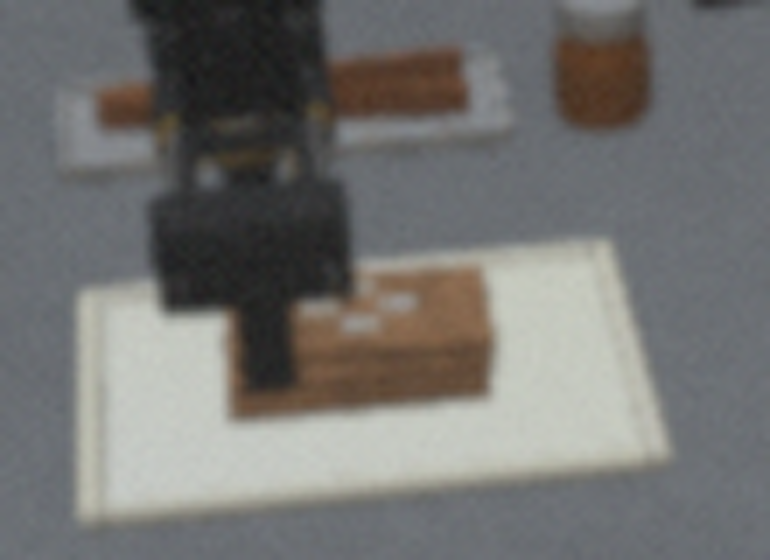

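Request:
apply_moves:
  xyz:
    - [0, 0, 0]
    - [0, 0, 0]
    - [0, 0, 0]
    - [0, 0, 0]
    - [-0.015, 0, 0]
    - [-0.03, 0, 0]
    - [-0.04, 0, 0]
    - [-0.04, 0, 0]
    - [0, 0, 0]
  twist: [0, 0, 0, 0, 0, 0, 0, 0, 0]
  claw: [0.7, 0.78, 0.87, 0.95, 0.95, 0.95, 0.95, 0.95, 0.95]

```text
time_s: 41.3
tcp_pos: [0.4875, 0.1573, 0.1657]
ee_rot: [[-0.005, -0.052, -0.999], [-0.033, -0.998, 0.052], [-0.999, 0.033, 0.003]]
wrist_force: [1.0, 0.2, 1.0]
gripper_width: 0.949
```

Request:
apply_moves:
  xyz:
    - [0, 0.03, 0]
    - [0, 0.04, 0]
    - [0, 0.04, 0]
    - [0, 0.04, 0]
    - [0, 0.04, 0]
    - [0, 0.04, 0]
    - [0, 0.04, 0]
    - [0, 0, 0]
    - [0, 0, 0]
  twist: [0, 0, 0, 0, 0, 0, 0, 0, 0]
  claw: [0.95, 0.95, 0.95, 0.95, 0.95, 0.95, 0.95, 0.95, 0.95]

```text
time_s: 42.2
tcp_pos: [0.4702, -0.1205, 0.1712]
ee_rot: [[-0.008, -0.05, -0.999], [-0.029, -0.998, 0.05], [-1.0, 0.03, 0.007]]
wrist_force: [0.3, 0.1, 0.2]
gripper_width: 0.95
```

```bash
python3 - <<'E'
from h import *
st()
c=shot("top","t7",(120,130,340,300),3.5)
for k,z in(("slab_nut",.038),("platter",.0115),("tongs",.02),("spoon_rest",.009)):
    for g in imaging.regions_of(k,c)[:2]: print(k,round(g["p"],2),g["centre"],rect(c,g["mask"],z))
c=shot("side","s41",(200,140,310,220),7)
for k,z in(("slab_nut",.038),("platter",.0115),("tongs",.014)):
    for g in imaging.regions_of(k,c)[:2]: print(k,round(g["p"],2),g["centre"],rect(c,g["mask"],z))
shot("side","s42",None,1.4)
E
```

```text
t 42.2 tcp [ 0.4702 -0.1205  0.1712] yaw(toolz) 177.12 F [0.3 0.1 0.2] g 0.95 j [  6.  12. -25.   2. -54.  80.]
slab_nut 0.84 [224.9, 231.1] [531.9, 154.5, 110.5, 59.2, -5.3]
platter 0.6 [216.8, 224.0] [532.0, 151.3, 238.8, 171.9, -2.5]
tongs 0.69 [142.4, 239.4] [522.7, 387.5, 177.2, 46.8, 0.3]
spoon_rest 0.91 [146.5, 240.4] [521.7, 391.5, 221.1, 91.0, -1.8]
spoon_rest 0.18 [371.7, 165.2] [757.0, -241.9, 231.8, 116.2, -86.9]
slab_nut 0.47 [259.1, 185.2] [557.5, 148.4, 71.0, 53.1, 83.1]
platter 0.92 [274.3, 199.9] [572.3, 146.7, 179.9, 156.3, 85.9]
tongs 0.5 [254.2, 153.1] [575.9, 395.7, 64.4, 52.4, -1.2]
```

View pics/t7.png

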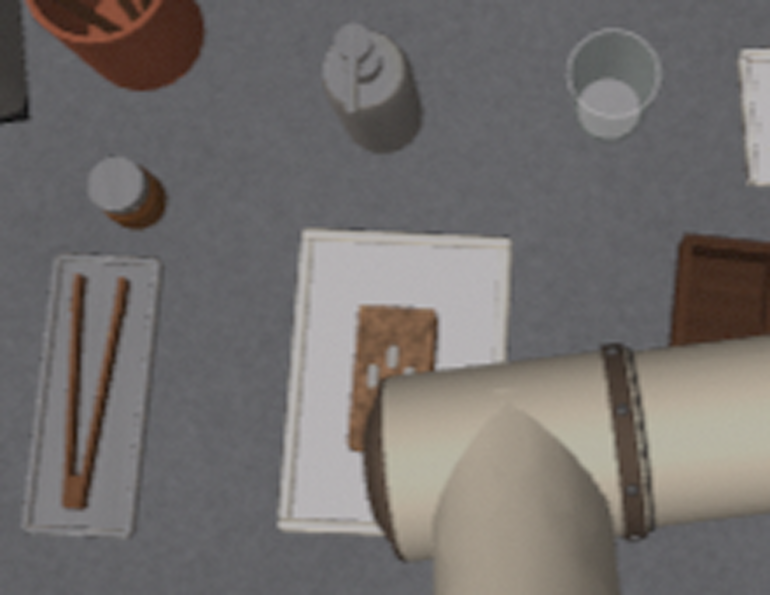

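View pics/s41.png

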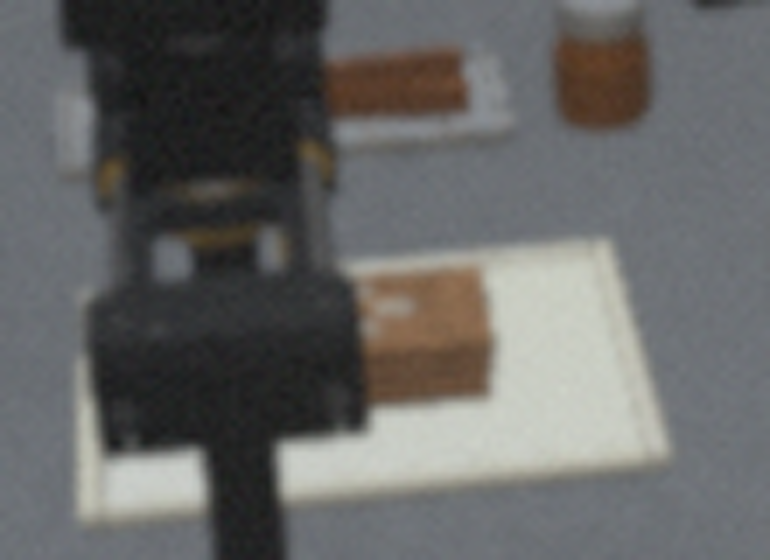

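View pics/s42.png

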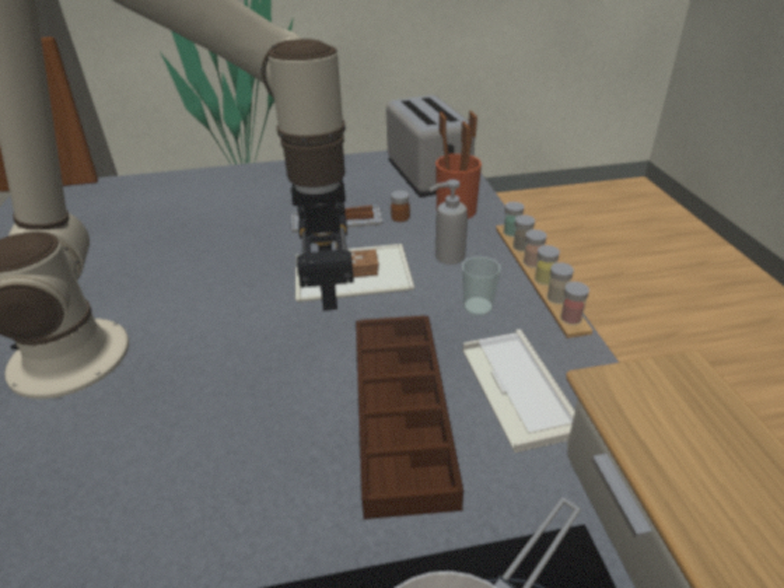

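Request:
apply_moves:
  xyz:
    - [0, 0.03, -0.005]
    - [0, 0.04, -0.005]
    - [0, 0.04, -0.005]
    - [0, 0.04, 0]
    - [0, 0.04, 0]
    - [0, 0.03, 0]
    - [0, 0, 0]
    - [0, 0, 0]
  twist: [0, 0, 0, 0, 0, 0, 0, 0]
  claw: [0.95, 0.95, 0.95, 0.95, 0.95, 0.95, 0.95, 0.95]

```text
time_s: 43.5
tcp_pos: [0.4789, -0.3458, 0.1784]
ee_rot: [[-0.005, -0.039, -0.999], [-0.03, -0.999, 0.039], [-1.0, 0.03, 0.004]]
wrist_force: [-0.3, 0.5, -0.2]
gripper_width: 0.951
```

```bash
python3 - <<'E'
from h import *
st()
c=shot("top","t8",(120,130,340,300),3.5)
for k,z in(("slab_nut",.038),("platter",.0115),("tongs",.02),("cup",0),("pump",0),("jar",0),("roll_guide",.026)):
    for g in imaging.regions_of(k,c)[:1]: print(k,round(g["p"],2),g["centre"],rect(c,g["mask"],z))
c=shot("side","s43",(200,140,310,220),7)
E
```

```text
t 43.5 tcp [ 0.4789 -0.3458  0.1784] yaw(toolz) 177.76 F [-0.3  0.5 -0.2] g 0.951 j [-19.  21. -11.   2. -58. 106.]
platter 0.79 [241.3, 243.2] [532.0, 152.1, 238.6, 169.1, -2.3]
tongs 0.84 [140.9, 244.3] [521.3, 387.8, 174.4, 41.3, 0.3]
cup 0.88 [294.4, 152.9] [778.4, -20.0, 94.2, 73.1, 0.1]
pump 0.6 [223.8, 153.9] [774.3, 180.6, 107.1, 78.2, 2.0]
jar 0.63 [155.2, 184.0] [686.1, 377.7, 67.3, 47.7, 46.2]
roll_guide 0.72 [343.0, 226.0] [569.9, -159.9, 203.2, 143.8, 82.1]
```

View pics/t8.png

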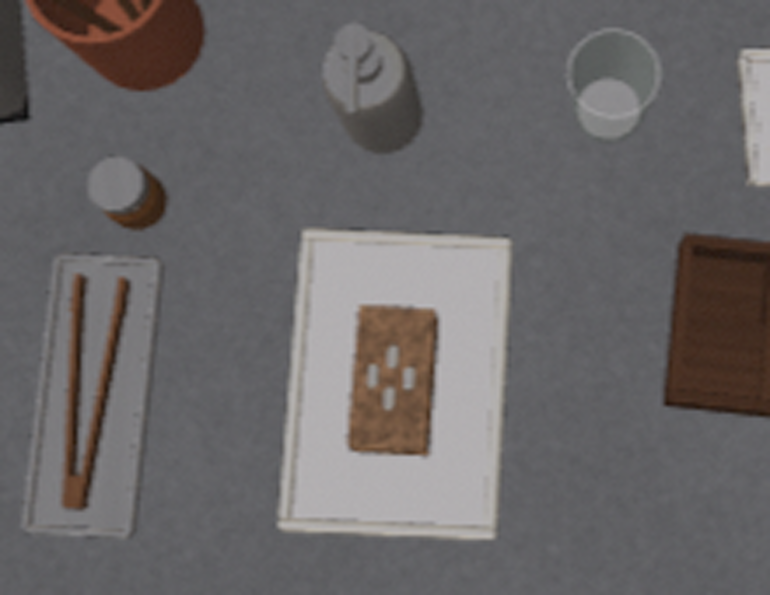

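View pics/s43.png

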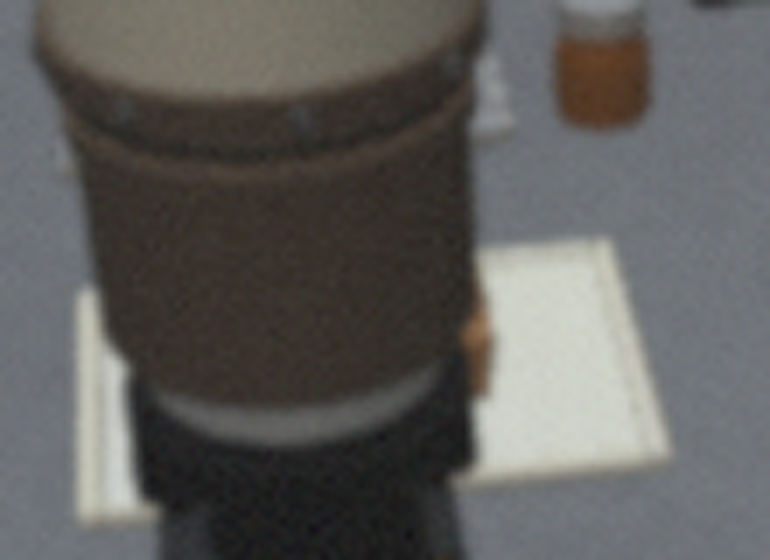

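```bash
python3 -c "
from station import job
print(job.finish_job())"
```

```text
the job is handed in; nothing more can be done
None
```

I've handed the job in at about 43 s; it's done as asked as far as my last checks can tell. The tongs lie lengthwise in the spoon rest. The three slabs that were there (two plain and the almond one) are stacked flat at the platter's centre. They lie lengthwise with the platter, almond slab on top with its nuts up.

- **Pile:** it was within about 2–3 mm of the platter's centre. The angle read about 3° off the platter's, but the arm was in the way then. In the last clear top picture the pile looks square.
- **Tongs:** they lie inside the rims, in line with the rest.
- **Bystanders:** the platter, cup, pump and jar measured where they were at the start. The rolling guide was not confirmed by the network (its last hit was the tray), but it looked unmoved in the pictures.
- **Tray:** all five recesses are empty.
- **Other gaps:** the network did not report the almond slab in the last top picture, so that check was by eye. The last side picture was blocked by the arm, but the earlier ones showed all three slabs lying flat.
- **Forces:** the highest wrist force I read was about 22 N. I saw no knock and no slip of the grip.

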